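# Snap the lid home on the open paint pot

## Task

Close the one open paint pot in the crate for storage: set its snap-fit lid straight on the rim and let go without pushing it in, and stand the lid press, which is lying on its side, upright on the table and let go of it too. Then take the press anew by its upright handle and push the lid down with it, squarely and centrally, until the lid snaps fully home all round; the lid must be driven home by the press and not by the fingers. Finish with the press standing upright on the table again, and leave the pot in its compartment and the closed pots and the tape where they are.

Things in the scene. Friction and masses are not known exactly. Their poses are not given: they have to be found in the camera images.
- pot_rim (a point): Centre of the top of the open pot's rim, z up. Loose round white plastic pot of paint, about 260 g, 62 mm tall, body 64 mm across, neck 42 mm, rolled rim 47 mm across and 3 mm thick at the very top, mouth open with paint seen inside. It stands in one of the crate's four compartments (which one varies) with 2 cm of room around it.
- lid_mid (a point): Centre (half-way up) of the loose round snap-fit lid: white plastic, about 30 g, 61 mm across, 19 mm tall, skirt 16 mm deep, 49 mm wide inside, flared to 56 mm at its mouth; any yaw will do. z points up through its top. It starts on the table open side down, this point 9.5 mm up. Laid on the rim it perches on four inner snap tongues, this point about 2 mm above pot_rim; fully home it is 6.5 mm below it.
- lid_top (a point): Centre of the lid's flat top (9.5 mm above lid_mid, same axes). Lid perched on the rim: about 11.5 mm above pot_rim; fully home: 3 mm above it. A push of about 10 N (always under 20 N) makes the tongues ride over the rolled rim and the lid snaps down.
- press_grip (a point): Point on the axis of the lid press, in its handle, 75 mm from its rubber face. About 350 g: a square block 64 x 64 mm, 30 mm thick (rubber face, steel sole, beech), with a square beech handle 26 x 26 mm on its middle, ending 115 mm from the face. z: from face to handle end; x, y: square to the sides. Starts lying on a side, handle level, axis 32 mm up, pointing roughly away from the robot.
- press_face (a point): Centre of the press's rubber face, axes as press_grip; at height 0 when it stands on the table. The centre of mass lies on the axis only 14 mm from here, so it stands firmly, and set down leaning on an edge of the face by less than about 55 degrees it rocks upright by itself when let go.
- crate: Fixed pine crate, 230 x 230 mm outside, 50 mm tall, floor and walls 8 mm, with four compartments (centres 55.5 mm from the middle along its x and y) parted by low dividers; origin at the centre of its underside, z up.
- full_pot_a: Bystander: a closed paint pot, the same pot with its lid on (61 mm across, 65 mm tall overall), in another compartment. Origin at the centre of its underside.
- full_pot_b: Bystander: a second closed paint pot like full_pot_a, in another compartment. Origin at the centre of its underside.
- tape: Bystander: a roll of masking tape lying flat in a compartment, 86 mm across, 24 mm tall. Origin at the centre of its underside.
Not all that is in view belongs to the job. What is shaped like the part that bears lid_mid but red or yellow is not meant.

How it is judged:
By the outcome, as a careful person would: the job done as asked, in the order asked, and still so for the second after the job is handed in, with the robot touching nothing.
It also fails if it takes over 72 s, if anything falls off the work surface, if the arm or the gripper's body presses on something with over 40 N, if the wrist force passes 120 N, or if a joint passes its speed limit or range.

## Robot

A 6-joint arm with a two-finger parallel gripper is mounted at the origin on the work surface. World frame = base frame: x ahead of the robot, y to its left, z up, the work surface at z = 0. Lengths are in mm, angles in rad, forces in N, time in s.
With the tool pointing down it reaches from about 425 to 950 mm from the base axis. Payload 3.5 kg.
Tool frame: the origin (TCP) lies midway between the tips of the shut fingers; the grasp point (between the pads) lies 19 mm behind it; x points along the fingers, y is the direction in which the jaws open and shut, and the axes are right-handed (so a half turn about x gives the same grasp; the last joint's range is limited). The gripper opens to 85 mm and grips with 20 to 120 N. Pads are 22 mm wide; open, the fingers measure 114 mm over their backs; the gripper's body (76 mm by 85 mm) begins 54 mm behind the grasp point. The pads swing forward as they close: fully open they stand 13 mm farther back than shut.
Start: joints at [-1.498, 0.286, 1.577, -0, 1.279, -0.15], TCP at [149.174, -658.295, 209.525] pointing down, gripper open.
Joint ranges: [-2.77, 2.77], [-0.9, 2.22], [0.21, 2.48], [-1.53, 4.67], [0.24, 2.81], [-2.84, 2.84]. Speed limits (rad/s): [2.79, 2.79, 3.14, 3.14, 3.14, 3.14].

## Interface

Orientations are given as a unit quaternion [w, x, y, z].
In Python, from cell import robot, vision gives the robot as it stands.
- The arm moves only by the shell command python3 -m handwheel 'ROWS' [FORCE]. ROWS is JSON, one flat list of numbers, 7 for each row, row after row: the turn, a rotation vector about the world's x, y, z in rad, then the shift along the world's x, y, z in mm, then the finger opening in mm, from 0 to 85.4. In form: [ax, ay, az, dx, dy, dz, grip, ax, ay, az, dx, dy, dz, grip, ...]. A call has 1 to 20 rows; each row is the pose to reach, as a shift and turn from the pose commanded when the call began; what a row does not reach only later rows make up. A row lasts 1/12 s, in which the tool goes at most 41.7 mm and 7.16 degrees, less where a joint would pass 70% of its speed; a pose out of reach is approached as far as the arm can. A call with a gripper value outside its range is refused whole. The fingers move at their own pace and stop on an object; FORCE is the grip in N (left out, the last holds). Time passes only in rows, so rows that repeat a pose let the fingers close. It gives the time, the measured TCP pose, the force and the opening at its end, in the units of the state.
- robot.read_state(): the state, without advancing time (a new reading comes with each control period).
- vision.grab_frame(name): name is "scene" or "side" or "wrist"; returns a dict with "pixels" (420x560x3 uint8, red, green, blue), "K" (3x3 intrinsics, pixels), "position" and "attitude" of the camera in the world. Camera axes: x right, y up, looking along -z (the intrinsics and any distortion apply to the point x, -y, -z); pixel columns grow to the right and rows downward; lengths in mm; the calibration is good to about 2 mm. A picture is of the moment at which its call begins. There is no depth.
- robot.hand_in(): hands the job in, once; it reports no verdict.
The state is a dict: "time": time; "q": joint angles; "qvel": joint speeds; "joint_torque": joint torques, N m; "eef_pos": TCP position; "tcp_rot": TCP orientation; "force": force on the tool from outside, world axes, zero at the start; "ft_torque": the same for the moment, N m; "finger_gap": opening from 0.0 (shut) to 1.0 (fully open).
Only numpy, scipy, OpenCV 4.12 (cv2) and the standard library are available. Lean on these libraries where they do the work, as an engineer would, in place of code of your own. Each camera call takes 0.05 s, during which the arm holds its last target.

## Working session

There is one attempt and no reset: what is moved stays moved. The work goes in short steps, Python scripts to look and compute and a shell command to move; the robot and the scene stay as the last step left them, time stands still between calls to the robot, and variables do not carry over. Pictures are saved under pics/ and viewed, and the job is handed in when it is done.

```bash
ls; mkdir -p pics; python3 - <<'E'
from cell import robot, vision
import cv2
for n in ("scene","side","wrist"):
    f=vision.grab_frame(n); cv2.imwrite(f"pics/{n}0.png",f["pixels"][:,:,::-1]); print(n,{k:v for k,v in f.items() if k!="pixels"})
print(robot.read_state())
E
```

```text
pics
scene {'K': array([[524.18167478,   0.        , 278.18169983],
       [  0.        , 524.18167478, 199.00037819],
       [  0.        ,   0.        ,   1.        ]]), 'position': array([1567.17141474, -169.08745815,  942.68143092]), 'attitude': array([0.66733935, 0.31119289, 0.27784906, 0.61694171])}
side {'K': array([[454.38656507,   0.        , 281.13430981],
       [  0.        , 454.38656507, 214.25203035],
       [  0.        ,   0.        ,   1.        ]]), 'position': array([414.02926204, 771.19995339, 847.66518357]), 'attitude': array([-0.09287354, -0.03282144,  0.40443061,  0.90924867])}
wrist {'K': array([[358.86959795,   0.        , 278.07466024],
       [  0.        , 358.86959795, 205.81355809],
       [  0.        ,   0.        ,   1.        ]]), 'position': array([ 230.69437422, -639.89476102,  372.65517532]), 'attitude': array([ 0.77147878, -0.12676755,  0.10221299, -0.6150634 ])}
{'time': 0.15, 'q': array([-1.49797910e+00,  2.87000121e-01,  1.57786289e+00, -1.01158835e-06,
        1.27864224e+00, -1.50016088e-01]), 'qvel': array([-6.54981254e-04, -2.98112008e-03, -6.44873432e-03,  2.19931956e-04,
        3.85440395e-05, -1.34921584e-03]), 'joint_torque': array([ 5.20787889e-04, -4.06603825e+01, -2.93141985e+01, -1.85045014e-04,
        3.95583353e-03, -1.04562215e-06]), 'eef_pos': array([ 149.14672935, -657.72993114,  208.42768027]), 'tcp_rot': array([ 0.07794492,  0.70274784,  0.07929636, -0.70269634]), 'force': array([-0.86790417, -0.07691017, -0.04835981]), 'ft_torque': array([ 0.0232828 ,  0.02561905, -0.01665719]), 'finger_gap': 0.9998058419339152}
```

View pics/scene0.png

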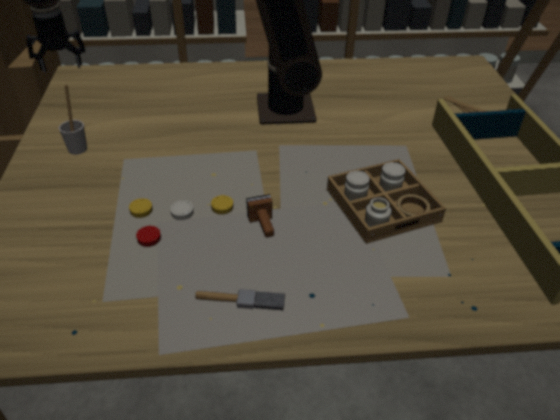

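View pics/side0.png

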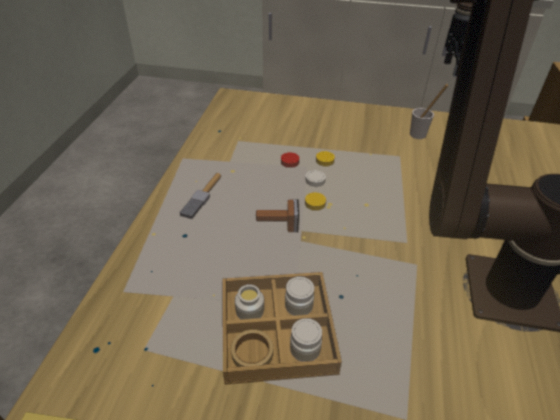

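View pics/wrist0.png

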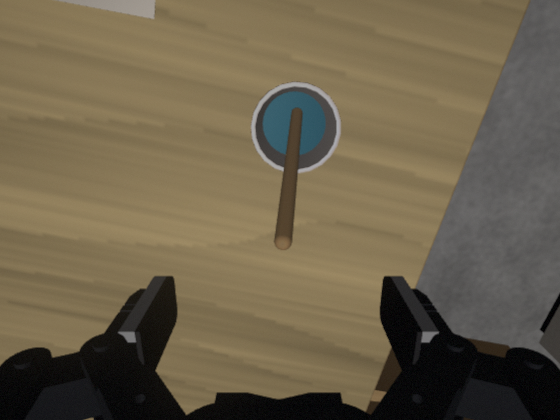

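The scene view shows these candidates for the lid: white disc (181,210), yellow (141,207) and (222,204), red (149,236), and the white lids already on pots at (357,182) and (393,174). By the description it is the loose white disc at (181,210), seen in the side view at (316,178). The open pot is at (378,208) in scene and (249,297) in side. The press is at (260,212) in scene and (280,215) in side.

```bash
cat > h.py <<'E'
import numpy as np, cv2
from scipy.spatial.transform import Rotation as R
from cell import robot, vision
def rot(q): return R.from_quat([q[1],q[2],q[3],q[0]])
def grab(n):
    f=vision.grab_frame(n); f["R"]=rot(f["attitude"]).as_matrix(); return f
def ray(f,u,v):
    K=f["K"]; d=np.array([(u-K[0,2])/K[0,0],-(v-K[1,2])/K[1,1],-1.0]); d=f["R"]@d
    return f["position"],d/np.linalg.norm(d)
def onz(f,u,v,z):
    p,d=ray(f,u,v); return p+d*(z-p[2])/d[2]
def proj(f,P):
    c=f["R"].T@(np.asarray(P,float)-f["position"]); K=f["K"]
    return np.array([K[0,2]+K[0,0]*c[0]/-c[2],K[1,2]-K[1,1]*c[1]/-c[2]])
def tri(l):
    A=np.zeros((3,3));b=np.zeros(3)
    for p,d in l:
        M=np.eye(3)-np.outer(d,d);A+=M;b+=M@p
    return np.linalg.solve(A,b)
def save(img,name,box=None,s=1):
    if box: x0,y0,x1,y1=box; img=img[y0:y1,x0:x1]
    cv2.imwrite(f"pics/{name}.png",cv2.resize(img[:,:,::-1],None,fx=s,fy=s,interpolation=cv2.INTER_CUBIC))
def st():
    s=robot.read_state(); print("t",round(s["time"],2),"tcp",s["eef_pos"].round(1),"F",s["force"].round(1),"T",s["ft_torque"].round(2),"gap",round(s["finger_gap"]*85.4,1))
    m=rot(s["tcp_rot"]).as_matrix(); print("x",m[:,0].round(3),"y",m[:,1].round(3),"q",s["q"].round(2)); return s
E
python3 - <<'E'
from h import *
a=grab("scene");b=grab("side")
save(a["pixels"],"sc_l",(110,180,290,250),4.4)
save(a["pixels"],"sc_c",(310,150,450,250),5)
save(b["pixels"],"si_l",(240,140,350,240),6)
save(b["pixels"],"si_c",(210,265,350,385),5)
E
```

```text
(no output)
```

View pics/sc_l.png

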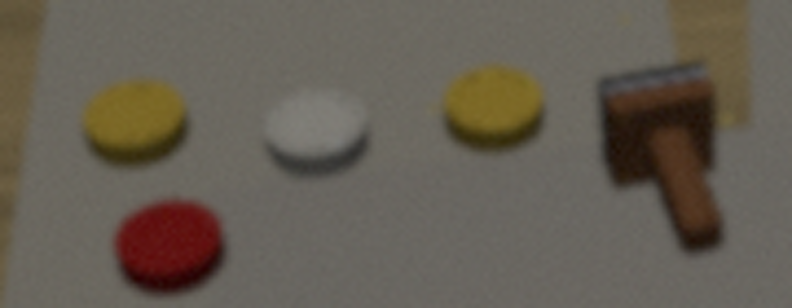

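View pics/sc_c.png

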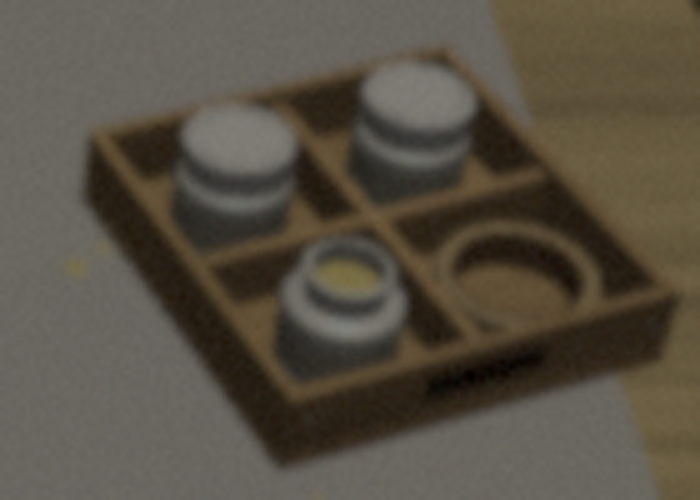

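View pics/si_l.png

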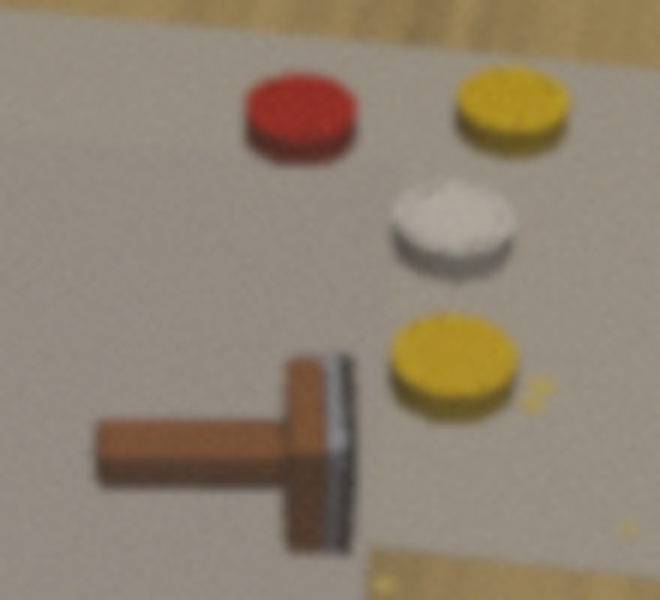

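View pics/si_c.png

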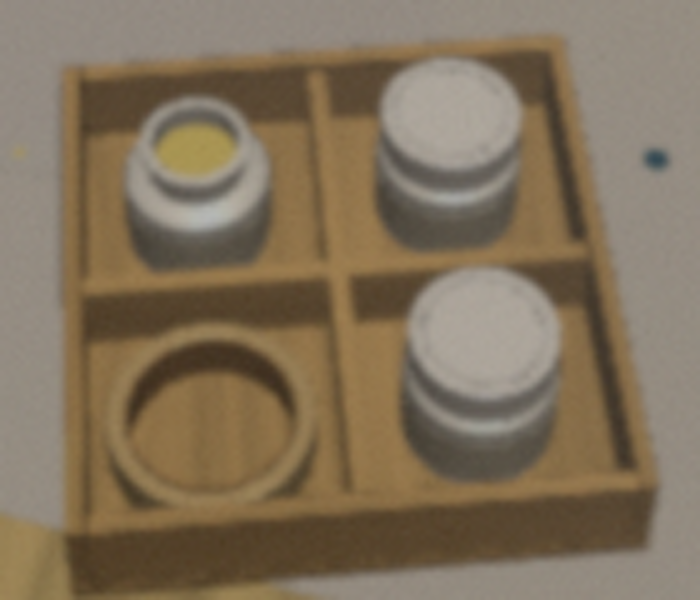

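```bash
python3 - <<'E'
from h import *
a=grab("scene");b=grab("side")
s=(181.8,208.4);d=(315.8,176.2)
print("lid",onz(a,*s,19),onz(b,*d,19),tri([ray(a,*s),ray(b,*d)]))
s=(380.2,203.6);d=(248.8,294)
print("rim",onz(a,*s,70),onz(b,*d,70),tri([ray(a,*s),ray(b,*d)]))
for n,p in {"end":(98,441),"blk":(285,440)}.items():
    print(n,onz(b,240+p[0]/6,140+p[1]/6,45))
for n,p in {"blkfar":(289,358),"blknear?":(287,455),"facefar":(350,355)}.items():
    print(n,onz(b,240+p[0]/6,140+p[1]/6,64))
# scene: handle end top edge, face top edge
for n,p,z in [("end",(703,222),45),("facetopL",(602,77),64),("facetopR",(705,66),64)]:
    print(n,onz(a,110+p[0]/4.4,180+p[1]/4.4,z))
# crate corners top z=50 side
for p in [(65,68),(563,40),(655,488),(70,535)]:
    print("crate",onz(b,210+p[0]/5,265+p[1]/5,50))
for p in [(95,135),(440,50),(675,293),(285,395)]:
    print("crate sc",onz(a,310+p[0]/5,150+p[1]/5,50))
st()
E
```

```text
lid [ 518.01357833 -323.279332     19.        ] [ 512.13811571 -319.02846656   19.        ] [ 512.77572803 -324.19749817   14.73380646]
rim [592.49289274 184.80233295  70.        ] [588.19245941 189.00452883  70.        ] [588.86609386 186.27938272  66.59080256]
end [639.81971511 -90.6711292   45.        ]
blk [ 559.63372818 -108.75761813   45.        ]
blkfar [ 564.53980586 -141.83337756   64.        ]
blknear? [553.57838114 -78.70172433  64.        ]
facefar [ 538.36483935 -149.66057785   64.        ]
end [644.3835962  -99.83303064  45.        ]
facetopL [ 538.3031331  -151.49660498   64.        ]
facetopR [532.51746756 -90.59896072  64.        ]
crate [660.2982142  143.99767759  50.        ]
crate [442.0903296   80.65224873  50.        ]
crate [378.24564276 297.33844553  50.        ]
crate [593.00456782 361.96878692  50.        ]
crate sc [450.72970359  77.58130668  50.        ]
crate sc [386.08673162 288.33897804  50.        ]
crate sc [601.04963759 355.44876922  50.        ]
crate sc [661.3419712 138.4217729  50.       ]
t 0.35 tcp [ 149.2 -658.1  209.2] F [0.  0.3 0.5] T [0.05 0.01 0.03] gap 85.3
x [-0.     0.001 -1.   ] y [ 0.221 -0.975 -0.001] q [-1.5   0.29  1.58  0.    1.28 -0.15]
```

The crops confirm it: the white loose lid (scene 181.8,208.4) has yellow lids on both sides and the red one diagonal to it. The open pot with yellow paint is at (380,204).

```bash
python3 - <<'E'
from h import *
a=grab("scene")
for p in [(222,203.4),(140.9,206),(148.6,233.4)]: print(onz(a,*p,19))
E
```

```text
[ 505.28114041 -217.61428476   19.        ]
[ 500.88616795 -431.46382406   19.        ]
[ 606.72020372 -400.69461195   19.        ]
```

```bash
python3 -m handwheel '[0,0,0.12,30,28,10,85,0,0,0.24,60,56,10,85,0,0,0.36,90,84,10,85,0,0,0.48,120,112,10,85,0,0,0.6,150,140,10,85,0,0,0.72,180,168,10,85,0,0,0.84,210,196,10,85,0,0,0.96,240,224,10,85,0,0,1.08,270,252,10,85,0,0,1.2,300,280,10,85,0,0,1.3,330,310,10,85,0,0,1.34,350,330,10,85,0,0,1.34,364,337,10,85,0,0,1.34,364,337,10,85,0,0,1.34,364,337,10,85,0,0,1.34,364,337,10,85]' 40; python3 - <<'E'
from h import *
st(); f=grab("wrist"); save(f["pixels"],"w1"); print(f["position"])
for p in [(512.8,-321,19),(518,-323,19)]: print(proj(f,p))
E
```

```text
time: 1.73
eef_pos: [512.5, -322.3, 219.4]
tcp_rot: [-0.498, -0.502, -0.498, 0.503]
force: [-0.1, 0.4, 0.2]
finger_gap: 0.991
t 1.73 tcp [ 512.5 -322.3  219.4] F [-0.1  0.4  0.2] T [ 0.02  0.03 -0.01] gap 84.6
x [-0.001 -0.    -1.   ] y [ 1.    -0.009 -0.001] q [-0.73  0.13  1.74 -0.    1.27 -0.72]
[ 513.92072553 -239.43774691  383.74431899]
[277.57292436 166.64261223]
[282.60286141 168.49677438]
```

View pics/w1.png

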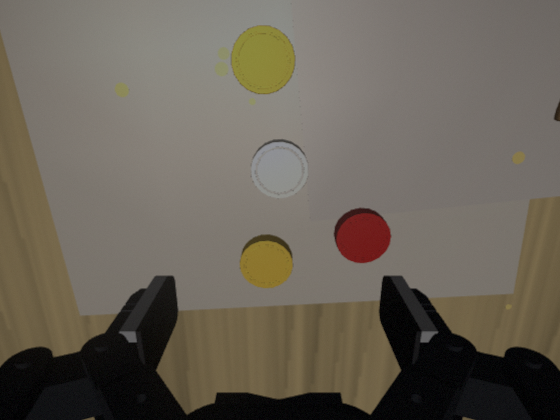

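```bash
cat >> h.py <<'E'
def white_ell(f,box,lo=None,maxsat=45):
    x0,y0,x1,y1=box; im=f["pixels"][y0:y1,x0:x1]; g=cv2.GaussianBlur(im,(5,5),0); 
    v=g.min(2)
    t,_=cv2.threshold(v,0,255,cv2.THRESH_OTSU) if lo is None else (lo,0)
    m=(v>t).astype(np.uint8); c,_=cv2.findContours(m,cv2.RETR_EXTERNAL,cv2.CHAIN_APPROX_NONE)
    c=max(c,key=cv2.contourArea); e=cv2.fitEllipse(c); return (e[0][0]+x0,e[0][1]+y0),e[1],t
E
python3 - <<'E'
from h import *
f=grab("wrist"); e=white_ell(f,(215,105,340,230)); print(e, onz(f,*e[0],19))
s=f["pixels"]; print(s[168,278],s[168,222],s[168,200])
E
```

```text
((266.57035064697266, 127.60804748535156), (55.03187942504883, 139.99459838867188), 122.0) [ 501.95768699 -281.3597221    19.        ]
[142 144 143] [134 127 120] [133 128 119]
```

Wrist view: the white lid is centred at (279.5,169.5), with yellow lids above (263,60) and below (267,264) and red at (362,237). With the jaws opening along x nothing is in the fingers' way.

```bash
python3 - <<'E'
from h import *
f=grab("wrist"); print(onz(f,279.5,169.5,19)); x=f["pixels"]
g=cv2.GaussianBlur(cv2.resize(cv2.cvtColor(x,cv2.COLOR_RGB2GRAY),None,fx=2,fy=2),(5,5),0)
c=cv2.HoughCircles(g[200:460,440:680],cv2.HOUGH_GRADIENT,1,200,param1=60,param2=15,minRadius=50,maxRadius=64)
print(c); 
if c is not None:
    u,v=(c[0,0,0]+440)/2,(c[0,0,1]+200)/2; print(u,v,onz(f,u,v,19))
E
```

```text
[ 514.51931064 -324.2953504    19.        ]
[[[118.5 140.5  57.2]]]
279.25 170.25 [ 514.25360304 -325.08874162   19.        ]
```

```bash
python3 -m handwheel '[0,0,0,1,-2,-40,85,0,0,0,1.5,-2.5,-80,85,0,0,0,1.5,-2.5,-120,85,0,0,0,1.5,-2.5,-150,85,0,0,0,1.5,-2.5,-150,85,0,0,0,1.5,-2.5,-150,85]' 40; python3 - <<'E'
from h import *
st(); f=grab("wrist"); save(f["pixels"],"w2"); print(proj(f,(514.3,-324.5,19)))
E
```

```text
time: 2.38
eef_pos: [513.0, -323.6, 67.9]
tcp_rot: [-0.496, -0.502, -0.499, 0.503]
force: [0.2, 0.2, -0.0]
finger_gap: 0.997
t 2.38 tcp [ 513.  -323.6   67.9] F [ 0.2  0.2 -0. ] T [ 0.02 -0.04 -0.  ] gap 85.2
x [-0.003  0.003 -1.   ] y [ 1.    -0.01  -0.003] q [-0.73  0.29  1.85 -0.    1.01 -0.72]
[279.05178521 222.41850252]
```

View pics/w2.png

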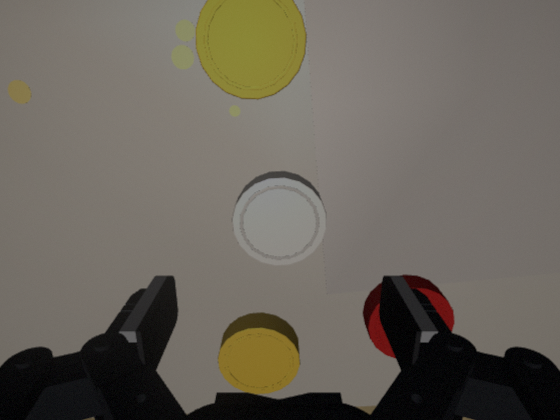

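The lid at (279.5,222) fits the predicted (279,222.4). I'll go down and grip.

```bash
python3 -m handwheel '[0,0,0,1,-0.5,-30,85,0,0,0,1,-0.5,-55,85,0,0,0,1,-0.5,-66,85,0,0,0,1,-0.5,-66,85,0,0,0,1,-0.5,-66,70,0,0,0,1,-0.5,-66,50,0,0,0,1,-0.5,-66,50,0,0,0,1,-0.5,-66,50,0,0,0,1,-0.5,-66,50,0,0,0,1,-0.5,-66,50]' 30; python3 - <<'E'
from h import *
st(); f=grab("wrist"); save(f["pixels"],"w3")
E
```

```text
time: 3.27
eef_pos: [516.0, -324.5, 4.2]
tcp_rot: [0.498, 0.502, 0.498, -0.502]
force: [-0.3, 0.8, 0.3]
finger_gap: 0.585
t 3.27 tcp [ 516.  -324.5    4.2] F [-0.3  0.8  0.3] T [ 0.    0.01 -0.05] gap 49.9
x [ 0.001 -0.001 -1.   ] y [ 1.    -0.008  0.001] q [-0.73  0.39  1.86  0.    0.89 -0.72]
```

View pics/w3.png

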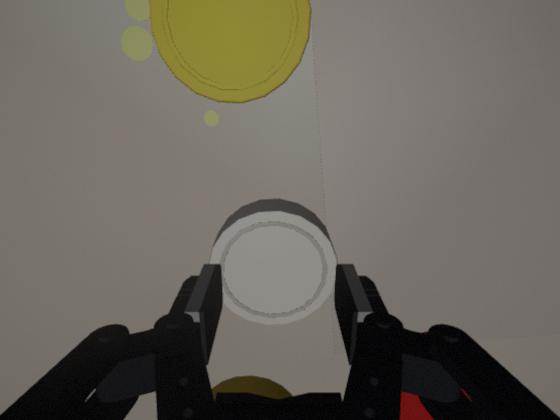

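```bash
python3 - <<'E'
from h import *
f=grab("wrist"); print(f["position"],f["R"][:,2])
for z in (0,19):
  for dx,dy in [(-30.5,0),(30.5,0),(0,30.5),(0,-30.5)]: print(z,proj(f,(514.5+dx,-324.5+dy,z)))
print(proj(f,(516,-324.5,19)))
save(f["pixels"],"w3c",(180,190,370,350),4.2)
a=grab("side");save(a["pixels"],"s3",(250,110,380,220),6)
E
```

```text
[ 516.98947478 -241.53344909  168.30218176] [8.56859813e-04 3.22913962e-01 9.46427937e-01]
0 [215.06908566 252.83621996]
0 [332.70921147 252.09283422]
0 [273.25133965 196.2911286 ]
0 [274.44714327 302.99059346]
19 [208.38145196 270.9619559 ]
19 [338.60597924 270.14467122]
19 [272.75778115 209.12258575]
19 [274.12906004 325.18407358]
[276.6858594  270.53327978]
```

View pics/w3c.png

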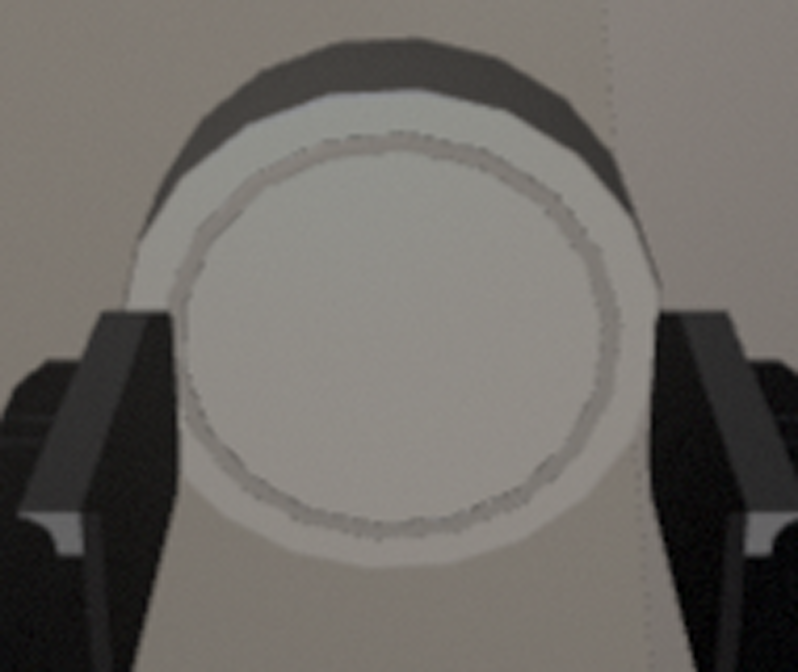

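View pics/s3.png

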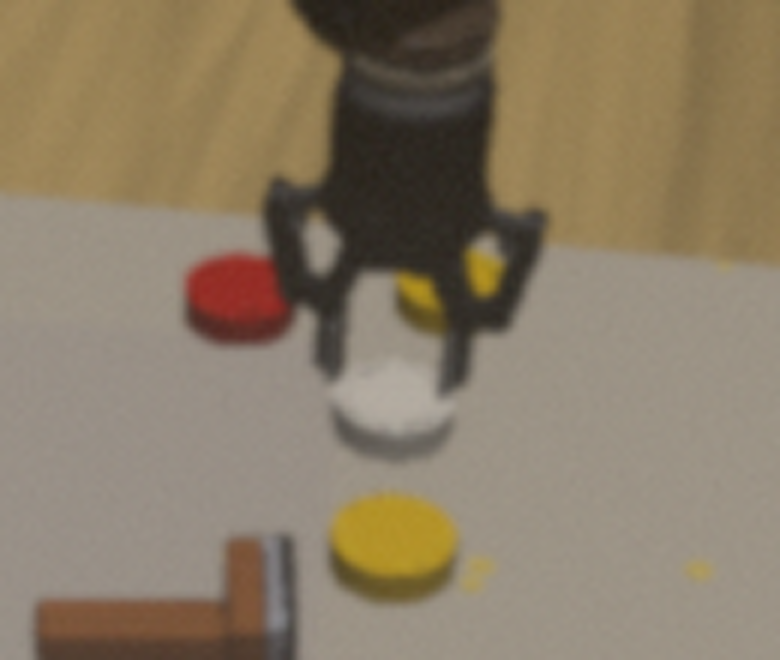

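```bash
python3 - <<'E'
from h import *
f=grab("wrist"); st()
for z in (0,10,15,20,25,30,40):
  print(z,proj(f,(516-25,-324.5+11,z)),proj(f,(516-25,-324.5-11,z)))
E
```

```text
t 3.47 tcp [ 515.6 -324.3    3.6] F [-0.4  0.2  0. ] T [-0.03 -0.04 -0.  ] gap 49.9
x [-0.  0. -1.] y [ 1.    -0.008 -0.   ] q [-0.73  0.39  1.86 -0.    0.89 -0.72]
0 [227.72927962 233.69629487] [229.88190736 272.11163984]
10 [224.98930101 241.92170538] [227.36325314 282.03368789]
15 [223.50358826 246.38181219] [226.00185937 287.39679581]
20 [221.93178574 251.10036031] [224.56486379 293.05773136]
25 [220.26618747 256.10048309] [223.04578899 299.04201181]
30 [218.49813949 261.4081597 ] [221.43739583 305.37815515]
40 [214.6144067  273.06711803] [217.91917563 319.23791787]
```

```bash
python3 - <<'E'
from h import *
b=grab("side")
for p in [(325,388),(345,385),(440,390),(462,388)]:
  o,d=ray(b,250+p[0]/6,110+p[1]/6)
  for y in (-313,-324,-335):
    print(p,y,(o+d*(y-o[1])/d[1]).round(1))
E
```

```text
(325, 388) -313 [ 546.8 -313.    23.6]
(325, 388) -324 [ 548.1 -324.    15.2]
(325, 388) -335 [ 549.5 -335.     6.8]
(345, 385) -313 [ 536.9 -313.    27. ]
(345, 385) -324 [ 538.1 -324.    18.7]
(345, 385) -335 [ 539.4 -335.    10.4]
(440, 390) -313 [ 489.6 -313.    31.7]
(440, 390) -324 [ 490.3 -324.    23.4]
(440, 390) -335 [ 491.1 -335.    15.1]
(462, 388) -313 [ 478.9 -313.    34.6]
(462, 388) -324 [ 479.5 -324.    26.4]
(462, 388) -335 [ 480.2 -335.    18.1]
```

The fingers closed above the lid: the tips show at (215,265) and (340,265), over its top. So they reach less far than I assumed. I'll open them and measure the tip height.

```bash
python3 -m handwheel '[0,0,0,-1,0,0,85,0,0,0,-1,0,0,85,0,0,0,-1,0,0,85,0,0,0,-1,0,0,85,0,0,0,-1,0,0,85]' 30; python3 - <<'E'
from h import *
s=st(); f=grab("wrist"); save(f["pixels"],"w4",(120,180,440,400),2.5)
p=s["eef_pos"]
for z in (0,10,15,20,25,30,35,40):
  print(z,proj(f,p+[-42.5,11,z-p[2]]),proj(f,p+[-42.5,-11,z-p[2]]))
b=grab("side");save(b["pixels"],"s4",(250,110,380,220),6)
E
```

```text
time: 3.93
eef_pos: [514.7, -324.3, 3.5]
tcp_rot: [-0.498, -0.502, -0.498, 0.502]
force: [0.4, -0.3, -0.9]
finger_gap: 0.993
t 3.93 tcp [ 514.7 -324.3    3.5] F [ 0.4 -0.3 -0.9] T [0.03 0.01 0.03] gap 84.8
x [-0.  0. -1.] y [ 1.    -0.008 -0.   ] q [-0.73  0.39  1.86 -0.    0.89 -0.72]
0 [192.57981453 233.62590143] [196.05402778 272.07586977]
10 [187.90898671 241.85330386] [191.7504896  282.00320495]
15 [185.37611779 246.31481105] [189.42416685 287.36953022]
20 [182.69634232 251.03508593] [186.96853856 293.03413553]
25 [179.8564977  256.03731366] [184.37251561 299.02260104]
30 [176.84180047 261.34753452] [181.62370361 305.36351797]
35 [173.63558886 266.99509727] [178.70820498 312.08894505]
40 [170.21901471 273.01320188] [175.61038394 319.23495061]
```

View pics/w4.png

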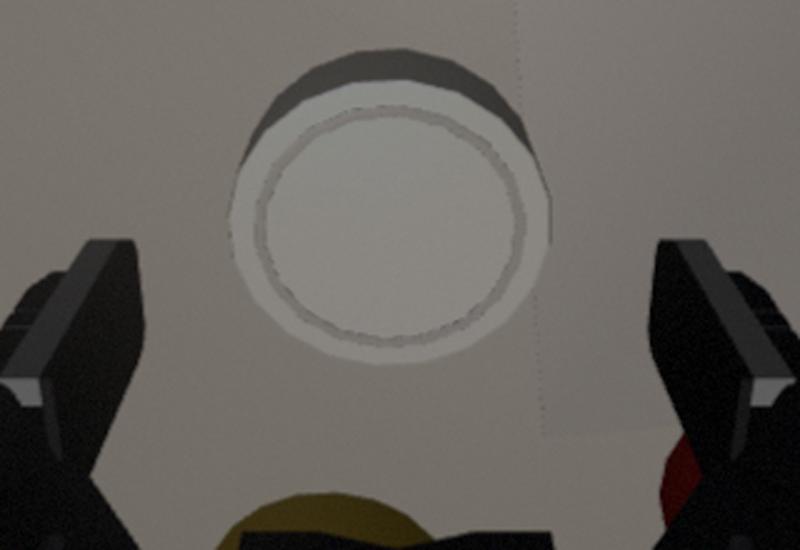

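View pics/s4.png

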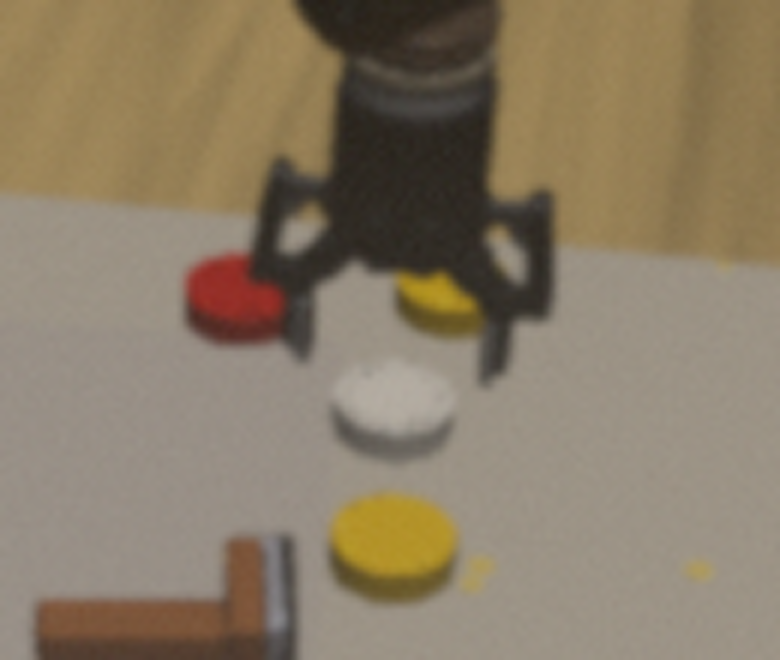

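The open tips show at about row 276–310, which puts them some 34 mm behind the TCP. I'll go lower in stages and watch the force.

```bash
python3 -m handwheel '[0,0,0,0,0,-4,85,0,0,0,0,0,-8,85,0,0,0,0,0,-10,85,0,0,0,0,0,-10,85]' 30;python3 -m handwheel '[0,0,0,0,0,-3,85,0,0,0,0,0,-6,85,0,0,0,0,0,-8,85,0,0,0,0,0,-8,85]' 30; python3 - <<'E'
from h import *
s=st(); f=grab("wrist"); save(f["pixels"],"w5",(120,180,440,400),2.5)
b=grab("side");save(b["pixels"],"s5",(250,110,380,220),6)
E
```

```text
time: 4.37
eef_pos: [514.0, -323.8, -7.6]
tcp_rot: [-0.497, -0.502, -0.499, 0.502]
force: [-0.7, 0.2, -0.2]
finger_gap: 1.0
time: 4.7
eef_pos: [514.3, -324.0, -15.2]
tcp_rot: [-0.498, -0.502, -0.498, 0.502]
force: [0.0, -0.7, 0.3]
finger_gap: 0.996
t 4.7 tcp [ 514.3 -324.   -15.2] F [ 0.  -0.7  0.3] T [-0.03  0.01  0.05] gap 85.0
x [-0.001  0.001 -1.   ] y [ 1.    -0.008 -0.001] q [-0.73  0.42  1.86 -0.    0.86 -0.72]
```

View pics/s5.png

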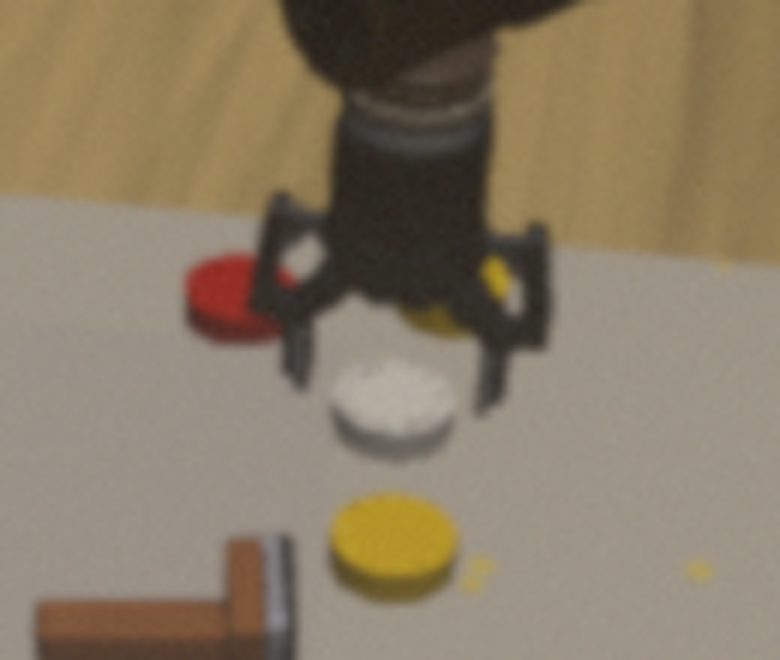

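View pics/w5.png

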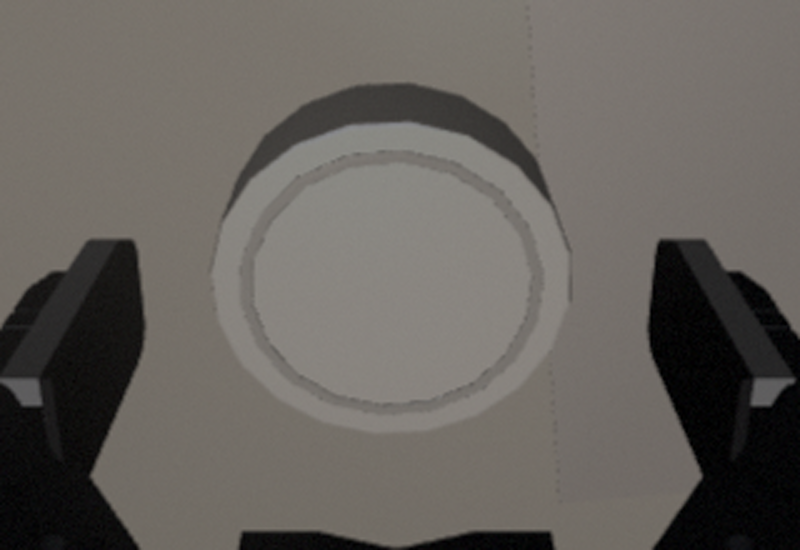

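```bash
python3 -m handwheel '[0,0,0,0,0,-3,85,0,0,0,0,0,-6,85,0,0,0,0,0,-6,85,0,0,0,0,0,-6,75,0,0,0,0,0,-6,66,0,0,0,0,0,-6,58,0,0,0,0,0,-6,54,0,0,0,0,0,-6,54,0,0,0,0,0,-6,54]' 30; python3 - <<'E'
from h import *
s=st(); f=grab("wrist"); save(f["pixels"],"w6",(120,180,440,400),2.5)
E
```

```text
time: 5.55
eef_pos: [515.1, -324.7, -19.9]
tcp_rot: [0.498, 0.502, 0.498, -0.502]
force: [0.1, 0.1, 2.3]
finger_gap: 0.706
t 5.55 tcp [ 515.1 -324.7  -19.9] F [0.1 0.1 2.3] T [ 0.05  0.08 -0.02] gap 60.3
x [ 0.001 -0.001 -1.   ] y [ 1.    -0.008  0.001] q [-0.73  0.43  1.86 -0.    0.85 -0.72]
```

View pics/w6.png

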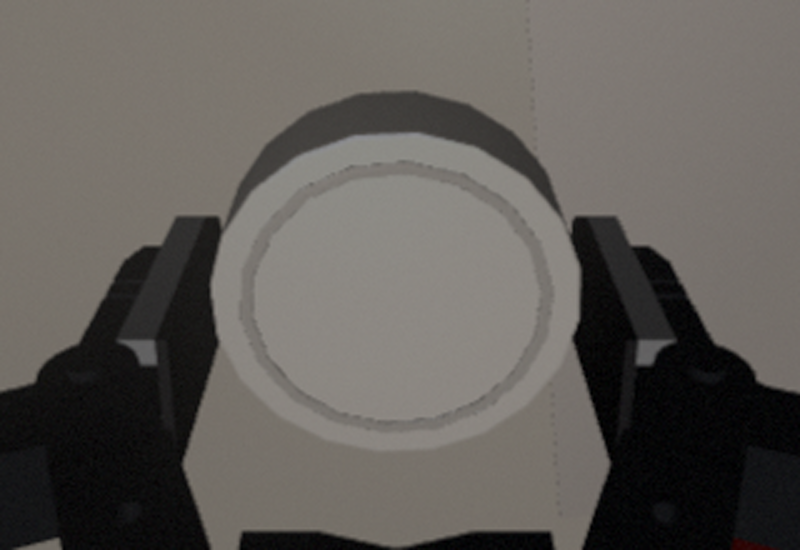

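Gripped at 60.3 mm. I'll lift it and carry it to where the wrist camera sees the open pot.

```bash
python3 -m handwheel '[0,0,0,0,0,5,54,0,0,0,0,0,15,54,0,0,0,0,0,40,54,0,0,0,0,0,75,54,0,0,0,0,0,110,54,0,0,0,0,0,150,54,0,0,0,5,25,160,54,0,0,0,12,60,160,54,0,0,0,18,100,160,54,0,0,0,26,140,160,54,0,0,0,34,180,160,54,0,0,0,42,220,160,54,0,0,0,50,260,160,54,0,0,0,58,300,160,54,0,0,0,66,340,160,54,0,0,0,72,380,160,54,0,0,0,75,405,160,54,0,0,0,75,414,160,54,0,0,0,75,414,160,54,0,0,0,75,414,160,54]' 30; python3 - <<'E'
from h import *
s=st(); f=grab("wrist"); save(f["pixels"],"w7")
print(proj(f,(590,187,70)))
b=grab("side");save(b["pixels"],"s7")
E
```

```text
time: 7.27
eef_pos: [589.4, 89.3, 139.6]
tcp_rot: [-0.498, -0.502, -0.498, 0.502]
force: [0.5, -0.4, -0.6]
finger_gap: 0.706
t 7.27 tcp [589.4  89.3 139.6] F [ 0.5 -0.4 -0.6] T [ 0.  0. -0.] gap 60.3
x [-0.    -0.001 -1.   ] y [ 1.    -0.007 -0.   ] q [-0.02  0.18  1.84 -0.    1.13 -0.01]
[276.82478647  57.45594747]
```

View pics/w7.png

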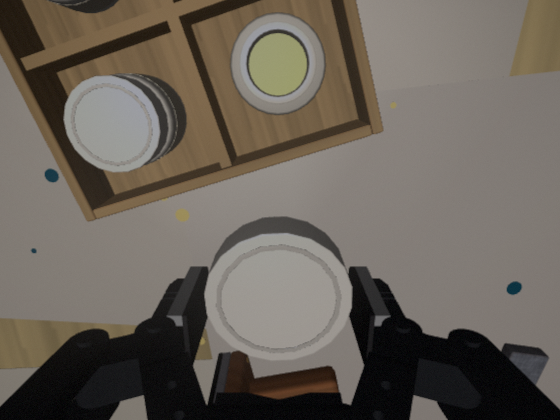

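View pics/s7.png

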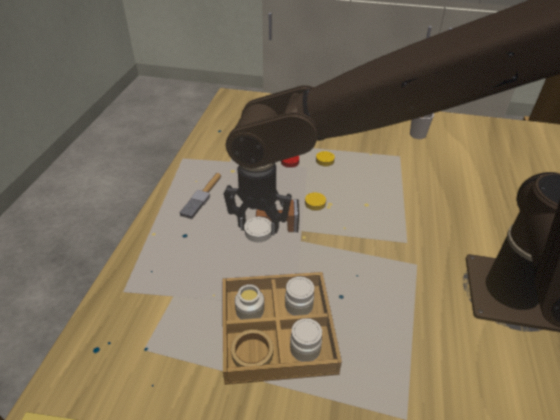

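The lid is held at (279,296). The open pot's rim is at about (278,63), and a closed pot is at (112,123).

```bash
python3 - <<'E'
from h import *
f=grab("wrist"); save(f["pixels"],"w8",(215,5,340,125),5)
E
```

```text
(no output)
```

View pics/w8.png

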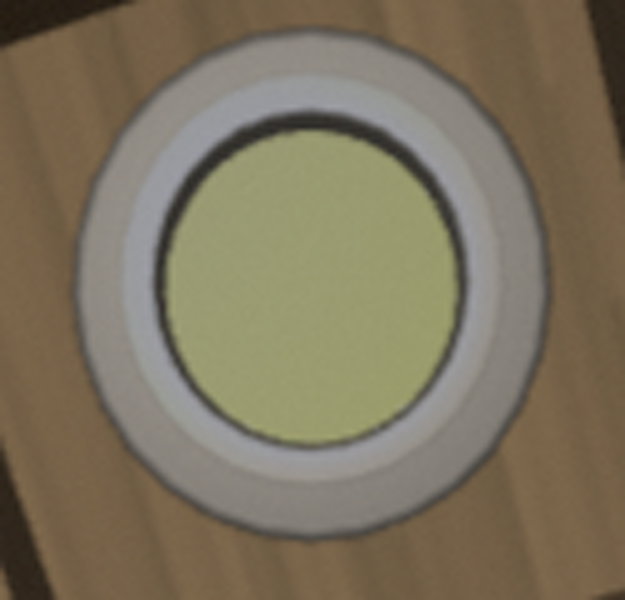

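```bash
python3 - <<'E'
from h import *
s=st();f=grab("wrist"); r=onz(f,276.9,60.2,70); print(r)
for dx,dy in [(-23.5,0),(23.5,0),(0,23.5),(0,-23.5)]: print(proj(f,r+[dx,dy,0]))
# lid held
z=s["eef_pos"][2]+29.4+9.5
print("lidtop",onz(f,278.7,296.5,z))
for dx,dy in [(-30.5,0),(30.5,0),(0,30.5),(0,-30.5)]: print(proj(f,s["eef_pos"]+[dx,dy,38.9]))
save(f["pixels"],"w9",(180,200,380,380),4)
E
```

```text
t 7.42 tcp [589.6  88.  139.6] F [-0.3  0.  -0.6] T [ 0.06 -0.05  0.04] gap 60.3
x [-0. -0. -1.] y [ 1.   -0.01 -0.  ] q [-0.02  0.18  1.84 -0.    1.13 -0.01]
[590.56413176 184.19418216  70.        ]
[238.06291831  60.55223464]
[315.75514557  59.84760153]
[276.51722033  16.82902085]
[277.25692568 100.64158504]
lidtop [590.6596173   89.39820792 178.46705699]
[200.92356208 300.01310015]
[351.38758564 298.86390636]
[275.29783717 229.86355915]
[276.841095   360.19200737]
```

View pics/w9.png

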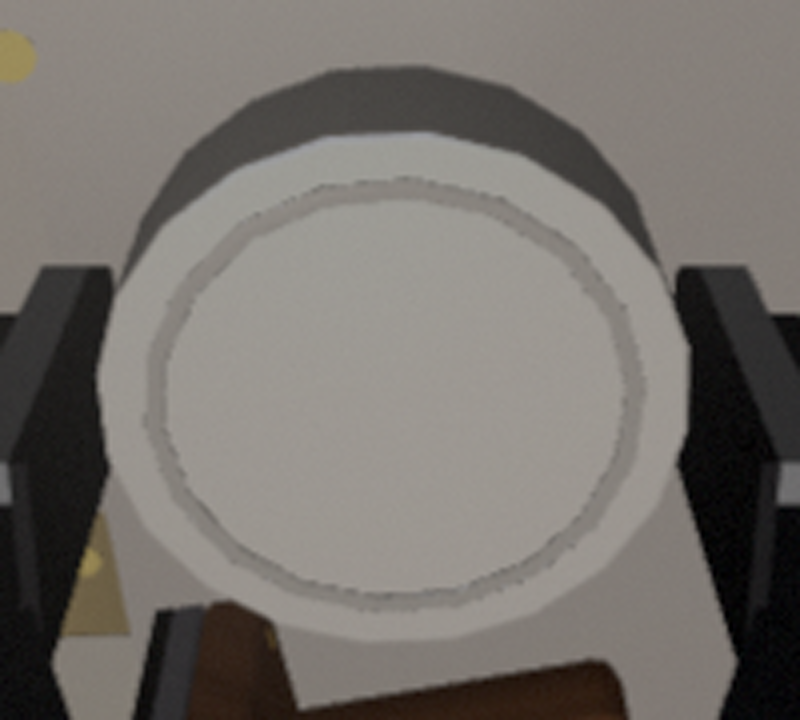

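The lid centre is at about (278.5,296) and the rim at (277,60). The shift from lid to rim is (0, +94.8) mm. I'll go above the rim and check.

```bash
python3 -m handwheel '[0,0,0,0,35,0,54,0,0,0,0,70,0,54,0,0,0,0,90,-15,54,0,0,0,0,94.8,-45,54,0,0,0,0,94.8,-70,54,0,0,0,0,94.8,-75,54,0,0,0,0,94.8,-75,54,0,0,0,0,94.8,-75,54]' 30; python3 - <<'E'
from h import *
s=st(); f=grab("wrist"); save(f["pixels"],"w10",(150,180,420,400),2.9)
b=grab("side");save(b["pixels"],"s10",(200,250,350,370),5)
a=grab("scene");save(a["pixels"],"c10",(310,140,450,250),5)
E
```

```text
time: 8.13
eef_pos: [590.4, 183.6, 65.2]
tcp_rot: [0.498, 0.503, 0.497, -0.502]
force: [0.8, 1.1, 0.8]
finger_gap: 0.705
t 8.13 tcp [590.4 183.6  65.2] F [0.8 1.1 0.8] T [-0.01 -0.04  0.01] gap 60.2
x [ 0.001  0.    -1.   ] y [ 1.    -0.009  0.001] q [ 0.14  0.32  1.82 -0.    1.    0.15]
```

View pics/w10.png

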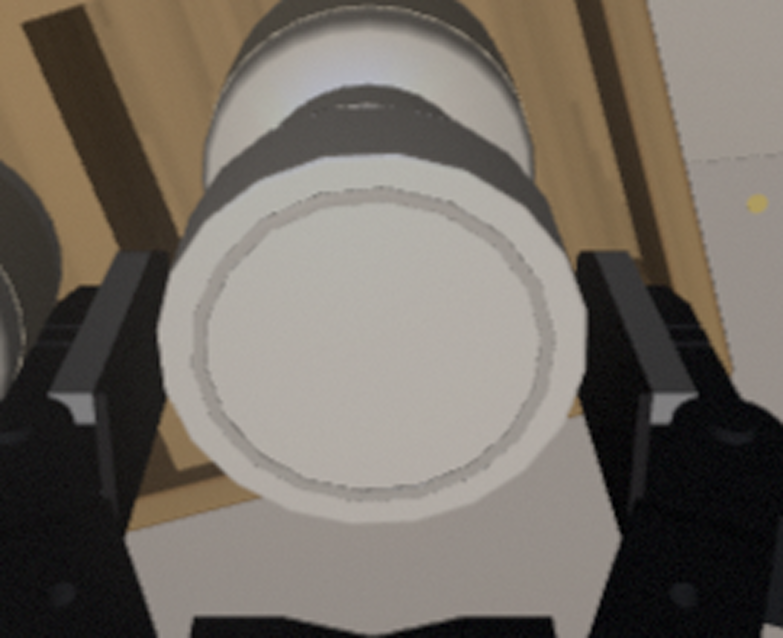

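View pics/s10.png

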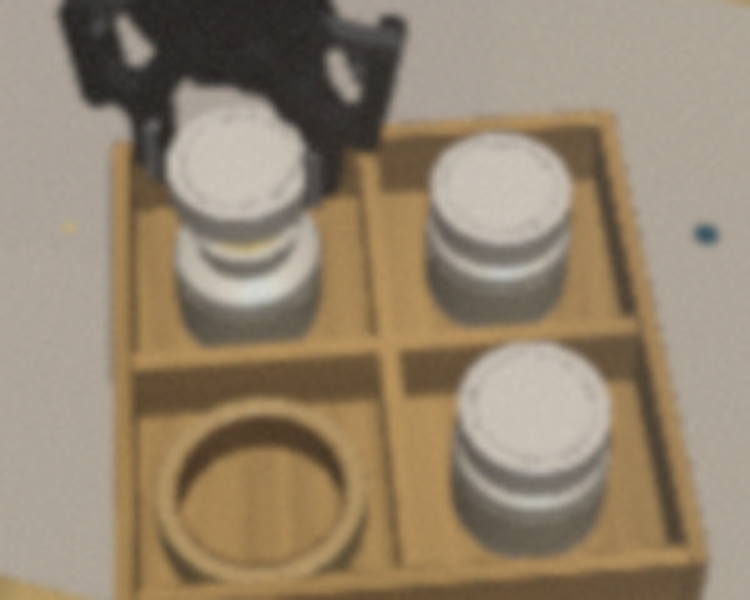

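View pics/c10.png

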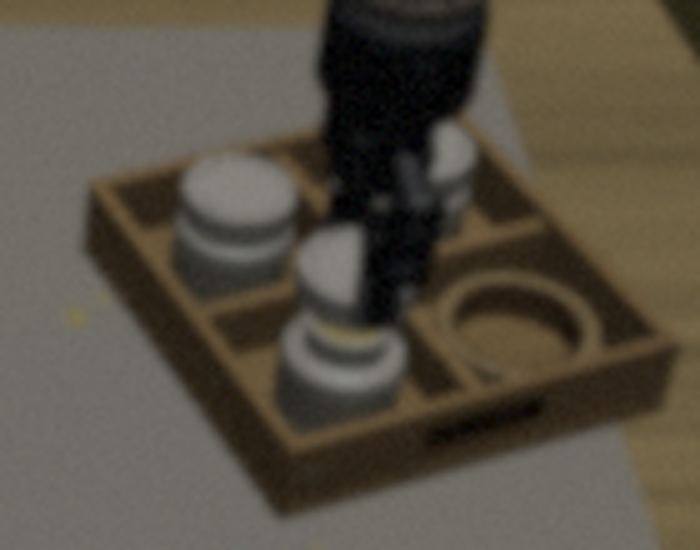

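```bash
python3 - <<'E'
from h import *
a=grab("scene");b=grab("side");f=grab("wrist")
zt=65.2+38.9
r1=onz(b,248.8,294,70); l1=onz(b,200+236/5,250+163/5,zt); print("side rim",r1,"lid",l1,"d",r1-l1)
# side after: rim hidden; body center bottom
r2=onz(a,380.2,203.6,70); print("scene rim",r2)
# predicted lid extremes in scene if lid above r2
for P,z in ((r2,zt),):
    t=np.linspace(0,2*np.pi,60); q=np.array([proj(a,[P[0]+30.5*np.cos(k),P[1]+30.5*np.sin(k),z]) for k in t]); 
    print("scene lid if centred: left",((q[:,0].min()-310)*5),"top",(q[:,1].min()-140)*5,"bot",(q[:,1].max()-140)*5)
print("wrist lid", onz(f,150+373/2.9,180+338/2.9,zt))
E
```

```text
side rim [588.19245941 189.00452883  70.        ] lid [591.16550201 186.39324774 104.1       ] d [ -2.9730426    2.61128108 -34.1       ]
scene rim [592.49289274 184.80233295  70.        ]
scene lid if centred: left 299.03243018144053 top 227.92985160853135 bot 306.61395866916763
wrist lid [591.87258327 184.77709581 104.1       ]
```

```bash
python3 -m handwheel '[0,0,0,-1.5,0.8,-8,54,0,0,0,-1.5,0.8,-15,54,0,0,0,-1.5,0.8,-18,54,0,0,0,-1.5,0.8,-20,54,0,0,0,-1.5,0.8,-20,54,0,0,0,-1.5,0.8,-20,54]' 30; python3 - <<'E'
from h import *
s=st(); s=st(); 
b=grab("side");save(b["pixels"],"s11",(200,260,310,340),7)
a=grab("scene");save(a["pixels"],"c11",(340,170,420,240),8)
st()
E
```

```text
time: 8.93
eef_pos: [588.2, 185.1, 44.1]
tcp_rot: [-0.498, -0.502, -0.498, 0.502]
force: [0.9, 0.3, -0.1]
finger_gap: 0.704
t 8.93 tcp [588.2 185.1  44.1] F [ 0.9  0.3 -0.1] T [-0.17 -0.2   0.  ] gap 60.1
x [-0. -0. -1.] y [ 1.    -0.008 -0.   ] q [ 0.14  0.34  1.83 -0.    0.97  0.15]
t 8.93 tcp [588.2 185.1  44.1] F [ 0.9  0.3 -0.1] T [-0.17 -0.2   0.  ] gap 60.1
x [-0. -0. -1.] y [ 1.    -0.008 -0.   ] q [ 0.14  0.34  1.83 -0.    0.97  0.15]
t 9.03 tcp [588.1 185.2  44.2] F [ 1.  -1.1  1. ] T [-0.12 -0.17  0.03] gap 60.2
x [-0. -0. -1.] y [ 1.    -0.008 -0.   ] q [ 0.14  0.34  1.83 -0.    0.97  0.15]
```

View pics/s11.png

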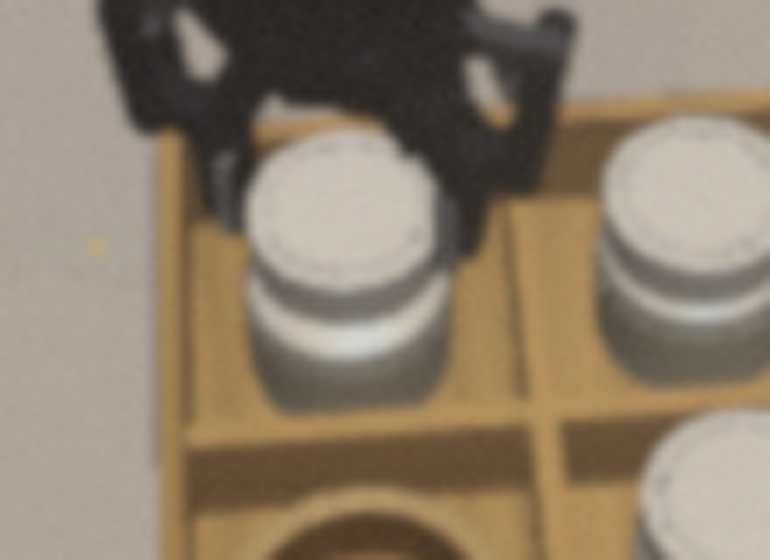

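View pics/c11.png

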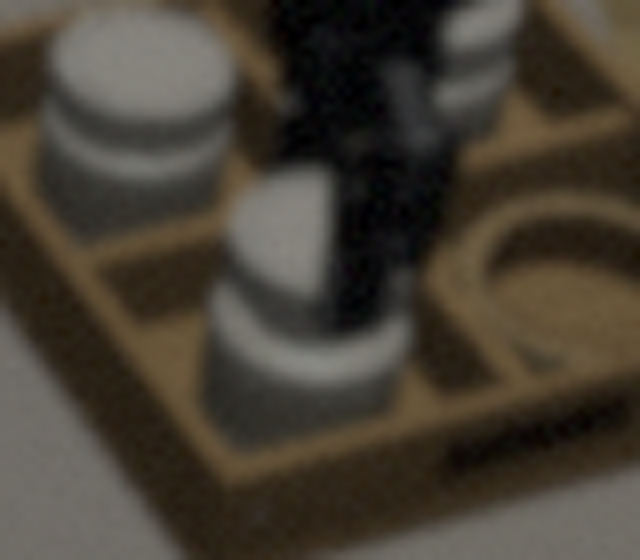

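```bash
python3 -m handwheel '[0,0,0,0.5,0,-0.7,54,0,0,0,0.8,0,-1.3,54,0,0,0,0.8,0,-1.3,54]' 30; python3 - <<'E'
from h import *
st()
E
```

```text
time: 9.28
eef_pos: [588.6, 185.3, 42.8]
tcp_rot: [-0.498, -0.502, -0.498, 0.502]
force: [1.2, -0.5, -0.5]
finger_gap: 0.708
t 9.28 tcp [588.6 185.3  42.8] F [ 1.2 -0.5 -0.5] T [-0.03 -0.04  0.09] gap 60.5
x [-0.001 -0.    -1.   ] y [ 1.    -0.008 -0.001] q [0.14 0.35 1.83 0.   0.97 0.15]
```

```bash
python3 -m handwheel '[0,0,0,0,0,0,62,0,0,0,0,0,0,64,0,0,0,0,0,0,70,0,0,0,0,0,0,80,0,0,0,0,0,0,85,0,0,0,0,0,0,85,0,0,0,0,0,0,85]' 30; python3 - <<'E'
from h import *
st(); f=grab("wrist");save(f["pixels"],"w12",(120,150,440,390),2.5)
b=grab("side");save(b["pixels"],"s12",(200,260,310,340),7)
E
```

```text
time: 9.87
eef_pos: [589.0, 185.4, 43.3]
tcp_rot: [0.498, 0.502, 0.498, -0.502]
force: [-0.5, 0.4, 0.5]
finger_gap: 0.999
t 9.87 tcp [589.  185.4  43.3] F [-0.5  0.4  0.5] T [-0.06 -0.02 -0.04] gap 85.3
x [ 0.  0. -1.] y [ 1.    -0.008  0.   ] q [0.14 0.35 1.83 0.   0.97 0.15]
```

View pics/w12.png

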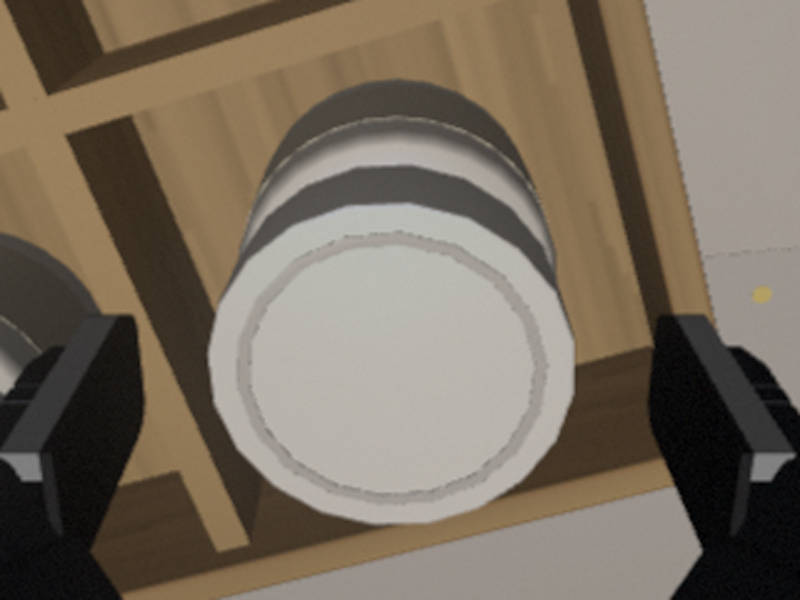

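View pics/s12.png

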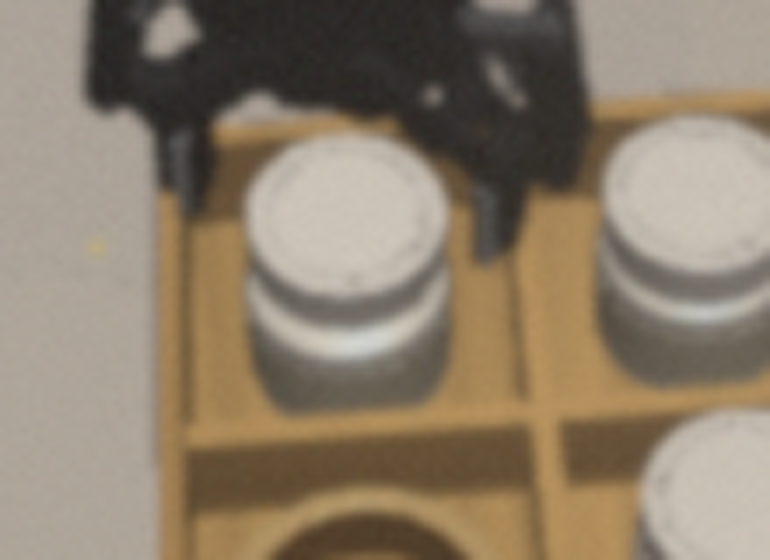

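Released: the lid sits straight on the rim, its top centred at (276,295). I'll rise and check from above.

```bash
python3 -m handwheel '[0,0,0,0,0,10,85,0,0,0,0,0,30,85,0,0,0,0,0,60,85,0,0,0,0,0,100,85,0,0,0,0,0,135,85,0,0,0,0,0,135,85,0,0,0,0,0,135,85]' 30; python3 - <<'E'
from h import *
st(); f=grab("wrist");save(f["pixels"],"w13",(180,130,380,280),4)
b=grab("side");save(b["pixels"],"s13",(200,260,350,370),5)
a=grab("scene");save(a["pixels"],"c13",(310,160,450,250),5.5)
t=np.linspace(0,2*np.pi,90)
for z in (73,81.5):
  q=np.array([proj(f,[589+30.5*np.cos(k),185+30.5*np.sin(k),z]) for k in t]);print(z,q.min(0),q.max(0))
E
```

```text
time: 10.55
eef_pos: [591.2, 185.7, 183.0]
tcp_rot: [0.5, 0.504, 0.496, -0.5]
force: [-0.7, -0.6, -0.7]
finger_gap: 0.994
t 10.55 tcp [591.2 185.7 183. ] F [-0.7 -0.6 -0.7] T [ 0.05 -0.03  0.  ] gap 84.9
x [ 0.008  0.001 -1.   ] y [ 1.    -0.008  0.008] q [ 0.14  0.18  1.75 -0.    1.2   0.15]
73 [234.92862452 156.31478784] [311.34138097 229.50483941]
81.5 [233.77552559 158.47959341] [312.39750373 233.56520729]
```

View pics/w13.png

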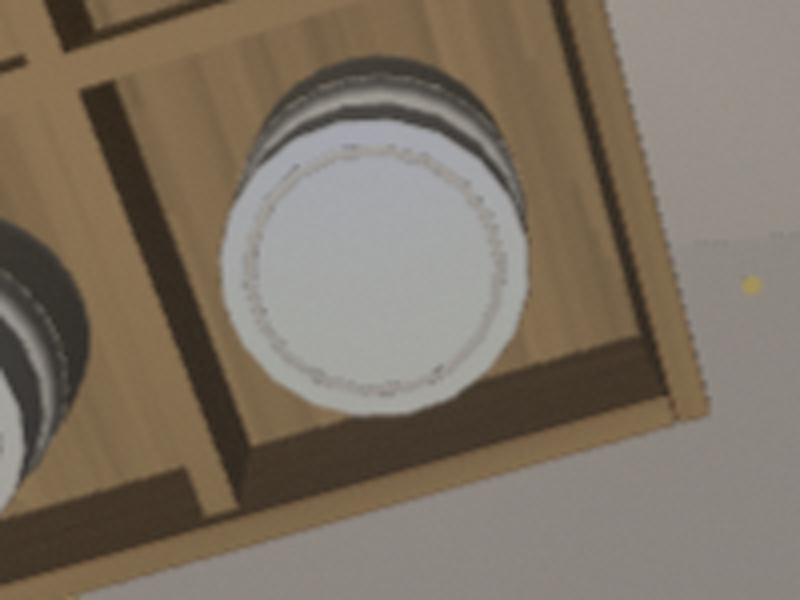

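View pics/s13.png

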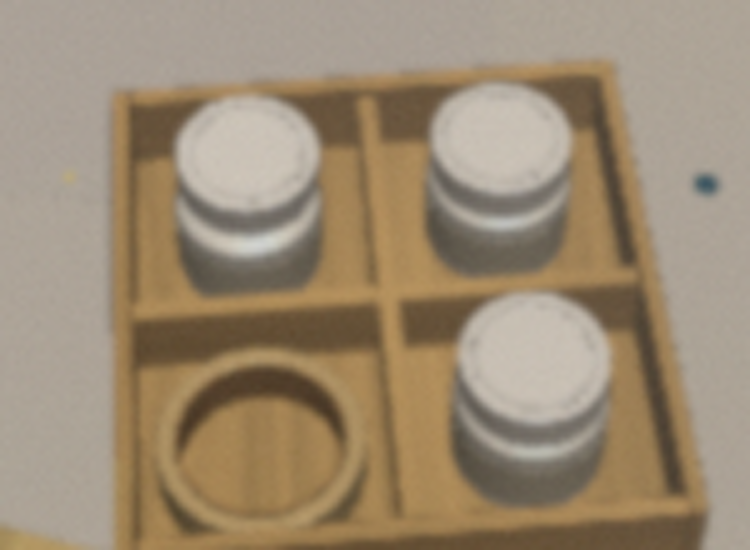

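View pics/c13.png

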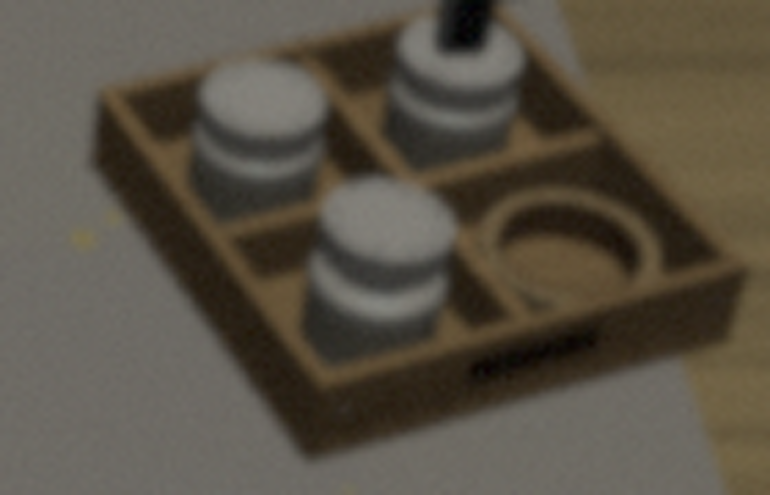

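The lid is straight and central: its wrist outline matches the perched height of 81.5 mm at about (589,185). Next I'll go and look at the press.

```bash
python3 -m handwheel '[0,0,-0.12,-5,-10,20,85,0,0,-0.24,-8,-35,30,85,0,0,-0.36,-12,-65,30,85,0,0,-0.48,-16,-95,30,85,0,0,-0.6,-20,-125,30,85,0,0,-0.72,-24,-155,30,85,0,0,-0.84,-28,-185,30,85,0,0,-0.96,-34,-215,30,85,0,0,-1.08,-40,-245,30,85,0,0,-1.2,-46,-270,30,85,0,0,-1.3,-50,-290,30,85,0,0,-1.4,-50,-296,30,85,0,0,-1.4,-50,-296,30,85,0,0,-1.4,-50,-296,30,85,0,0,-1.4,-50,-296,30,85]' 60; python3 - <<'E'
from h import *
st(); f=grab("wrist");save(f["pixels"],"w14");print(f["position"])
E
```

```text
time: 11.95
eef_pos: [538.5, -109.9, 207.0]
tcp_rot: [-0.058, -0.704, -0.059, 0.705]
force: [-0.6, 0.7, -0.2]
finger_gap: 0.997
t 11.95 tcp [ 538.5 -109.9  207. ] F [-0.6  0.7 -0.2] T [ 0.01  0.01 -0.02] gap 85.1
x [-0.002  0.001 -1.   ] y [ 0.165 -0.986 -0.002] q [-0.39  0.01  1.89  0.    1.24  1.02]
[621.28073797 -96.68631514 371.16985899]
```

View pics/w14.png

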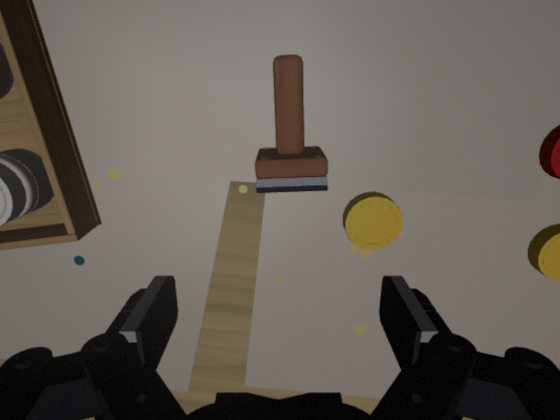

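```bash
python3 - <<'E'
from h import *
f=grab("wrist");save(f["pixels"],"w15",(230,45,350,205),4.5)
E
```

```text
(no output)
```

View pics/w15.png

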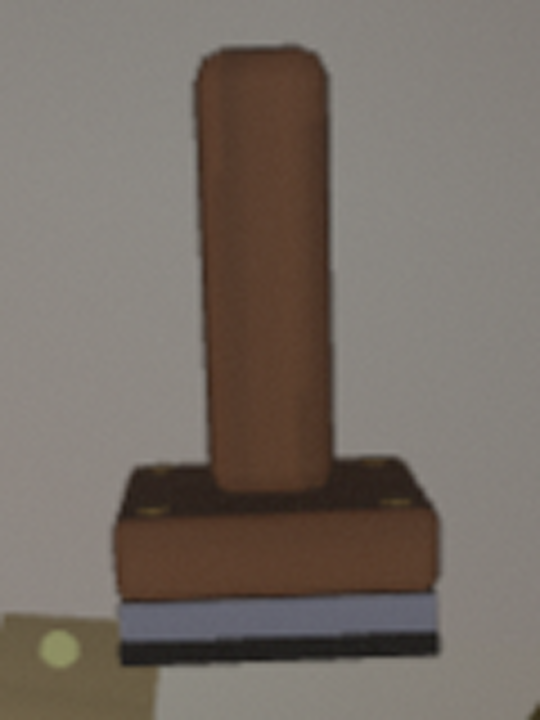

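```bash
cat > /tmp/a.py <<'E'
from h import *
f=grab("wrist"); P=lambda p,z: onz(f,230+p[0]/4.5,45+p[1]/4.5,z)
e=P((264,50),45);j=P((271,488),45);print("end",e,"join",j,"len",np.linalg.norm(e-j),"ang",np.degrees(np.arctan2(*(e-j)[[1,0]])))
a,b=P((115,518),64),P((437,511),64);c,d=P((120,664),64),P((438,655),64)
print(a,b,np.linalg.norm(a-b));print(c,d,np.linalg.norm(c-d), np.linalg.norm(a-c))
for u,v in((a,b),(c,d)): w=v-u; print("normal ang",np.degrees(np.arctan2(w[0],-w[1])))
print("face centre",(c+d)/2)
E
PYTHONPATH=. python3 /tmp/a.py
```

```text
Traceback (most recent call last):
  File "h.py", line 1, in <module>
    import numpy as np, cv2
ModuleNotFoundError: No module named 'cv2'
```

```bash
cp /tmp/a.py a.py; python3 a.py
```

```text
end [ 644.4775193  -101.43764112   45.        ] join [ 563.46109754 -117.32948234   45.        ] len 82.56034891037378 ang 11.097991855932587
[556.09009219 -87.44999896  64.        ] [ 567.75883112 -148.45399389   64.        ] 62.10995786273169
[527.16014386 -92.72897725  64.        ] [ 539.50095609 -154.70773812   64.        ] 63.19543057342097 29.407643943715318
normal ang 10.828638430742393
normal ang 11.261088778839877
face centre [ 533.33054997 -123.71835768   64.        ]
```

The press's face centre is at about (533,-124) on plan, with its axis at 11° (end at (288,56) in the wrist view, face at (291,191)). I plan to grasp the handle with the tool tilted back, then turn it up. First I'll compute the turn vector and the shifts.

```bash
python3 - <<'E'
from h import *
s=st(); C=rot(s["tcp_rot"])
th=np.radians(11.1); u=np.array([np.cos(th),np.sin(th),0])
tilt=np.radians(45)
d=-np.sin(tilt)*u-np.cos(tilt)*np.array([0,0,1]); y=np.array([u[1],-u[0],0]); M=np.column_stack([d,y,np.cross(d,y)])
rv=(R.from_matrix(M)*C.inv()).as_rotvec(); print("rv",rv)
G=np.array([533.3,-123.7,32])+85*u
for t in (-60,30): print(t,(G+t*d).round(1),(G+t*d-s["eef_pos"]).round(1))
E
```

```text
t 12.1 tcp [ 538.9 -109.8  207.8] F [ 0.6  0.6 -0.6] T [0.01 0.03 0.01] gap 84.8
x [-0.001  0.    -1.   ] y [ 0.164 -0.986 -0.001] q [-0.39  0.01  1.89  0.    1.24  1.02]
rv [-0.14055971  0.7720797   0.02734614]
-60 [658.3 -99.2  74.4] [ 119.4   10.6 -133.4]
30 [ 595.9 -111.4   10.8] [  57.    -1.6 -197. ]
```

```bash
python3 -m handwheel '[-0.02,0.1,0.004,15,1,0,85,-0.04,0.21,0.008,35,3,0,85,-0.06,0.32,0.012,55,5,0,85,-0.08,0.43,0.016,75,6,0,85,-0.1,0.54,0.02,95,8,0,85,-0.12,0.65,0.024,110,9,-20,85,-0.14,0.74,0.027,119,10.6,-50,85,-0.14,0.772,0.027,119,10.6,-80,85,-0.14,0.772,0.027,119,10.6,-105,85,-0.14,0.772,0.027,119,10.6,-105,85,-0.14,0.772,0.027,119,10.6,-105,85]' 60; python3 - <<'E'
from h import *
st(); f=grab("wrist");save(f["pixels"],"w16")
b=grab("side");save(b["pixels"],"s16",(180,120,360,260),4.4)
E
```

```text
time: 13.02
eef_pos: [656.8, -99.2, 101.0]
tcp_rot: [-0.089, -0.379, -0.037, 0.92]
force: [0.1, -0.2, 0.7]
finger_gap: 1.0
t 13.02 tcp [656.8 -99.2 101. ] F [ 0.1 -0.2  0.7] T [ 0.03 -0.35  0.03] gap 85.4
x [-0.697 -0.136 -0.704] y [ 0.192 -0.981 -0.001] q [-0.19  0.83  1.16 -0.29  1.9   1.2 ]
```

View pics/w16.png

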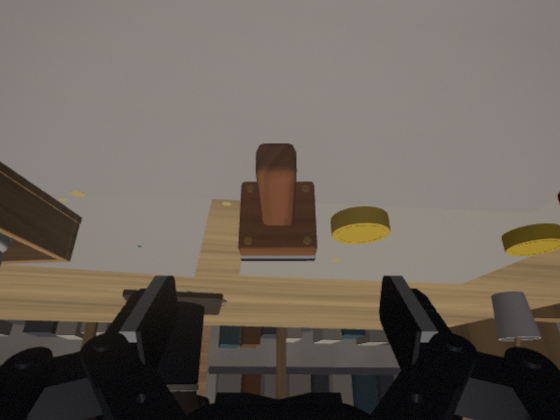

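View pics/s16.png

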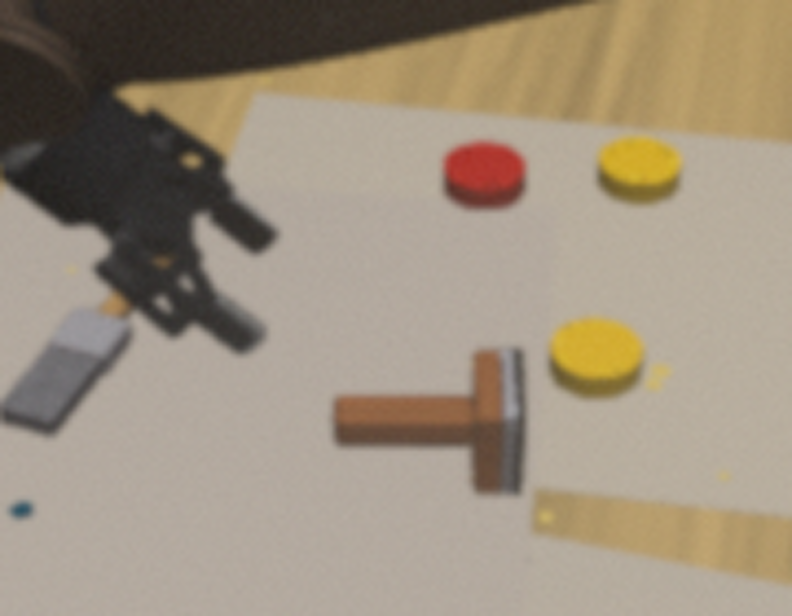

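```bash
python3 - <<'E'
from h import *
a=grab("scene")
for p in [(197,295),(240,297),(284,293),(284,305)]: print(onz(a,*p,10))
E
python3 -m handwheel '[0,0,0,0,0,-14,85,0,0,0,0,0,-27,85,0,0,0,-10,-2,-37,85,0,0,0,-20,-4,-48,85,0,0,0,-32,-6.4,-60,85,0,0,0,-32,-6.4,-60,85,0,0,0,-32,-6.4,-60,85]' 60; python3 - <<'E'
from h import *
st(); f=grab("wrist");save(f["pixels"],"w17")
b=grab("side");save(b["pixels"],"s17",(180,120,360,260),4.4)
E
```

```text
[ 803.9630375  -275.03118415   10.        ]
[ 816.74276702 -179.05742504   10.        ]
[812.68822327 -79.71420873  10.        ]
[846.20557437 -82.83665531  10.        ]
time: 13.75
eef_pos: [624.9, -106.4, 42.1]
tcp_rot: [-0.088, -0.38, -0.036, 0.92]
force: [0.6, 0.1, -0.3]
finger_gap: 0.994
t 13.75 tcp [ 624.9 -106.4   42.1] F [ 0.6  0.1 -0.3] T [ 0.08 -0.35 -0.05] gap 84.9
x [-0.695 -0.135 -0.706] y [ 0.19  -0.982  0.   ] q [-0.21  0.83  1.27 -0.29  1.78  1.22]
```

View pics/w17.png

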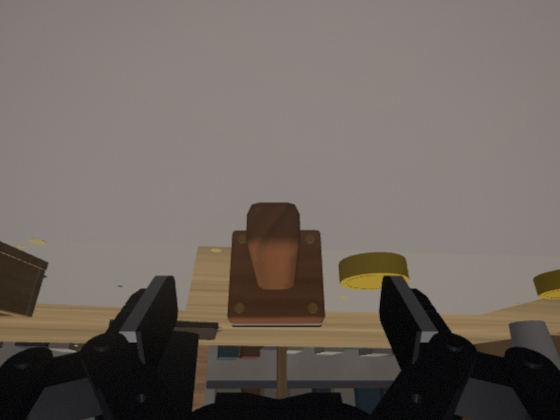

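View pics/s17.png

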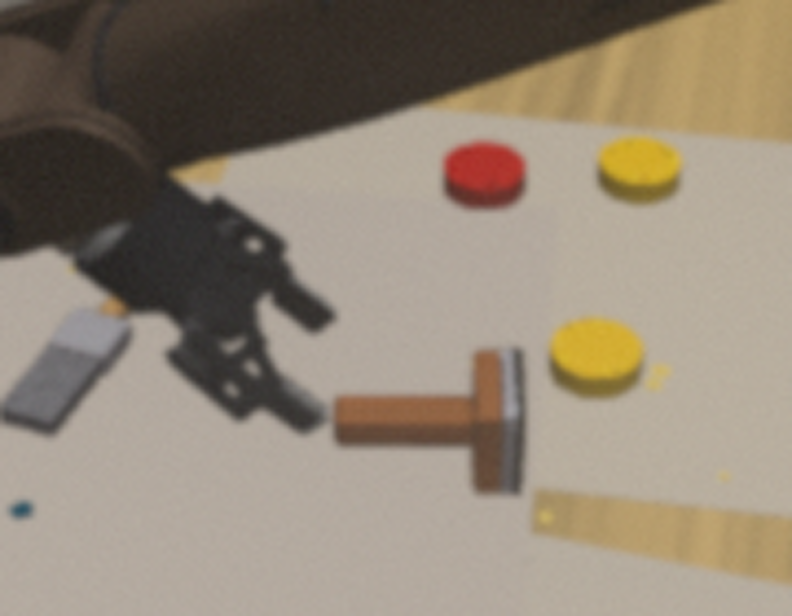

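The handle is centred between the fingers (handle axis at col ~274, finger midline ~278). I'll move in and close.

```bash
python3 -m handwheel '[0,0,0,-10,-2,-10,85,0,0,0,-20,-3.5,-21,85,0,0,0,-29,-5,-31,85,0,0,0,-29,-5,-31,85,0,0,0,-29,-5,-31,60,0,0,0,-29,-5,-31,45,0,0,0,-29,-5,-31,32,0,0,0,-29,-5,-31,15,0,0,0,-29,-5,-31,15,0,0,0,-29,-5,-31,15,0,0,0,-29,-5,-31,15]' 80; python3 - <<'E'
from h import *
st(); f=grab("wrist");save(f["pixels"],"w18")
b=grab("side");save(b["pixels"],"s18",(180,120,360,260),4.4)
E
```

```text
time: 14.77
eef_pos: [597.7, -111.4, 13.1]
tcp_rot: [-0.089, -0.382, -0.036, 0.919]
force: [2.3, 1.8, 3.6]
finger_gap: 0.29
t 14.77 tcp [ 597.7 -111.4   13.1] F [2.3 1.8 3.6] T [ 0.21 -0.2  -0.05] gap 24.7
x [-0.692 -0.136 -0.709] y [ 0.191 -0.982  0.002] q [-0.22  0.81  1.36 -0.29  1.7   1.23]
```

View pics/w18.png

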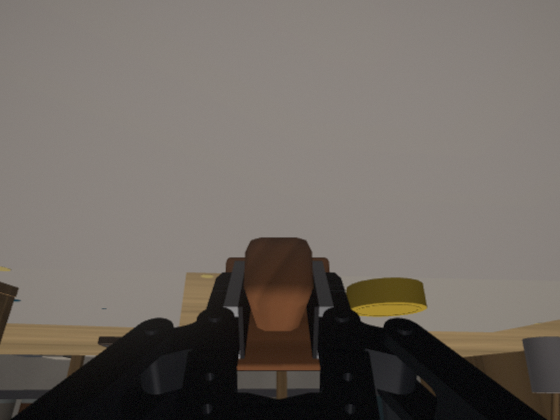

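View pics/s18.png

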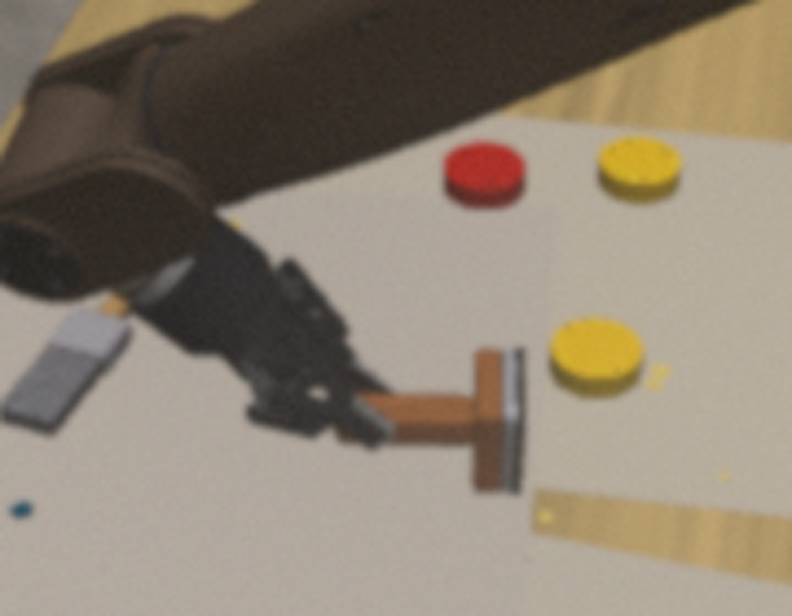

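Gripped at 24.7 mm. I'll lift it and turn it up by 60°.

```bash
python3 -m handwheel '[0,0,0,0,0,5,15,0,0,0,0,0,15,15,0,0,0,0,0,35,15,0,0,0,0,0,60,15,0,0,0,0,0,85,15,0,0,0,0,0,97,15,0,0,0,0,0,97,15]' 80; python3 - <<'E'
from h import *
st(); 
b=grab("side");save(b["pixels"],"s19",(180,120,360,260),4.4)
E
```

```text
time: 15.45
eef_pos: [598.9, -112.0, 112.9]
tcp_rot: [-0.089, -0.385, -0.035, 0.918]
force: [0.7, 0.4, -2.5]
finger_gap: 0.287
t 15.45 tcp [ 598.9 -112.   112.9] F [ 0.7  0.4 -2.5] T [ 0.11 -0.94  0.01] gap 24.5
x [-0.688 -0.137 -0.712] y [ 0.191 -0.982  0.005] q [-0.22  0.69  1.35 -0.3   1.82  1.19]
```

View pics/s19.png

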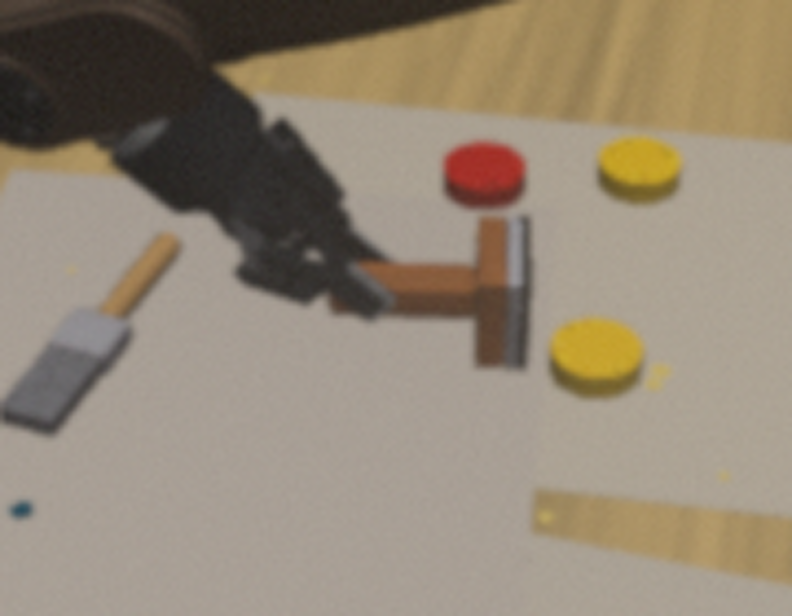

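```bash
python3 -m handwheel '[0.02,-0.1,0,0,0,0,15,0.04,-0.2,0,0,0,0,15,0.06,-0.3,0,0,0,0,15,0.08,-0.4,0,0,0,0,15,0.1,-0.5,0,0,0,0,15,0.12,-0.6,0,0,0,0,15,0.14,-0.7,0,0,0,0,15,0.155,-0.8,0,0,0,0,15,0.175,-0.9,0,0,0,0,15,0.19,-0.98,0,0,0,0,15,0.2,-1.03,0,0,0,0,15,0.2,-1.03,0,0,0,0,15,0.2,-1.03,0,0,0,0,15]' 80; python3 - <<'E'
from h import *
st(); 
b=grab("side");save(b["pixels"],"s20",(180,100,360,260),4)
a=grab("scene");save(a["pixels"],"c20",(190,120,340,260),4)
E
```

```text
time: 16.58
eef_pos: [594.6, -111.0, 106.6]
tcp_rot: [0.057, 0.789, 0.076, -0.607]
force: [0.1, 0.2, -2.2]
finger_gap: 0.286
t 16.58 tcp [ 594.6 -111.   106.6] F [ 0.1  0.2 -2.2] T [-0.06  0.09  0.  ] gap 24.4
x [ 0.251  0.05  -0.967] y [ 0.189 -0.982 -0.002] q [-0.42  0.12  1.99  0.2   0.83  0.84]
```

View pics/s20.png

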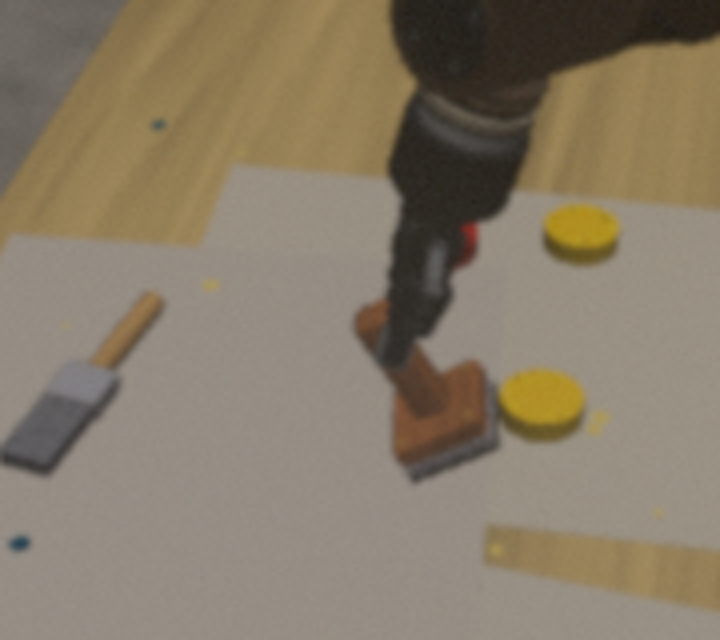

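View pics/c20.png

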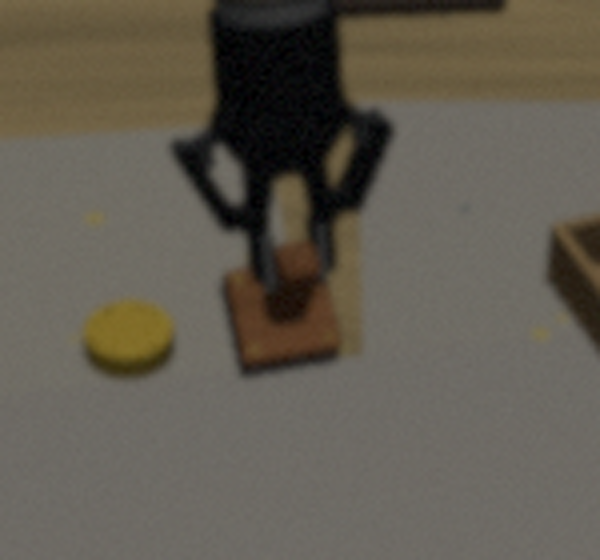

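The press now leans about 30° with its handle up. I'll turn it a bit further, then lower it.

```bash
python3 -m handwheel '[0.02,-0.1,0,0,0,-5,15,0.04,-0.2,0,0,0,-12,15,0.06,-0.295,0,0,0,-20,15,0.06,-0.295,0,0,0,-28,15,0.06,-0.295,0,0,0,-32,15,0.06,-0.295,0,0,0,-32,15]' 80; python3 - <<'E'
from h import *
st(); 
b=grab("side");save(b["pixels"],"s21",(180,100,360,260),4)
E
```

```text
time: 17.18
eef_pos: [596.5, -111.0, 75.7]
tcp_rot: [0.044, 0.872, 0.085, -0.481]
force: [0.0, 0.7, -2.5]
finger_gap: 0.287
t 17.18 tcp [ 596.5 -111.    75.7] F [ 0.   0.7 -2.5] T [-0.09  0.47  0.  ] gap 24.5
x [ 0.523  0.105 -0.846] y [ 0.19  -0.982 -0.004] q [-0.51  0.08  2.18  0.71  0.56  0.32]
```

View pics/s21.png

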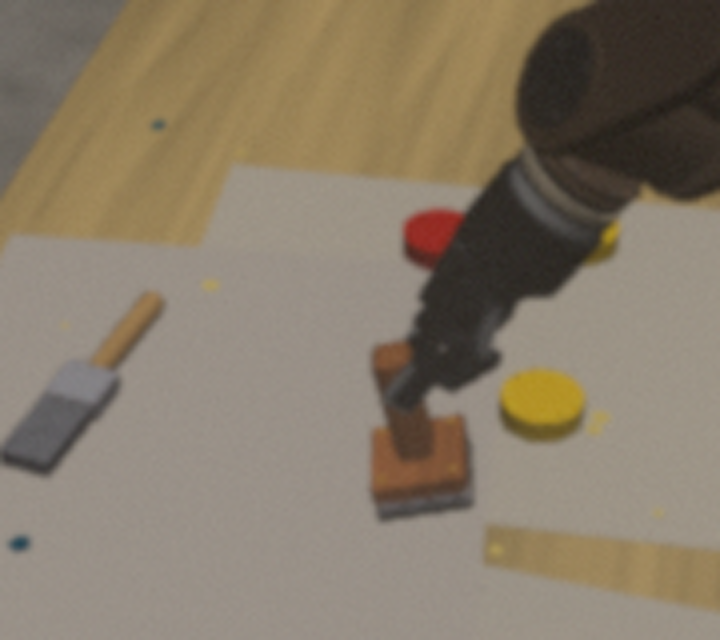

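```bash
python3 -m handwheel '[0,0,0,0,0,-2,15,0,0,0,0,0,-4,15,0,0,0,0,0,-5,15,0,0,0,0,0,-5,15]' 80;python3 -m handwheel '[0,0,0,0,0,-2,15,0,0,0,0,0,-3,15,0,0,0,0,0,-3,15]' 80; python3 - <<'E'
from h import *
st()
E
```

```text
time: 17.57
eef_pos: [597.3, -111.4, 72.4]
tcp_rot: [0.045, 0.872, 0.084, -0.479]
force: [-0.1, -0.2, -2.9]
finger_gap: 0.289
time: 17.82
eef_pos: [596.8, -111.4, 68.9]
tcp_rot: [0.045, 0.872, 0.084, -0.48]
force: [0.6, -0.4, -3.9]
finger_gap: 0.287
t 17.82 tcp [ 596.8 -111.4   68.9] F [ 0.6 -0.4 -3.9] T [-0.11  0.51 -0.04] gap 24.5
x [ 0.526  0.104 -0.844] y [ 0.19  -0.982 -0.002] q [-0.51  0.09  2.18  0.73  0.55  0.29]
```

```bash
python3 -m handwheel '[0,0,0,0,0,-2,15,0,0,0,0,0,-3,15,0,0,0,0,0,-3,15]' 80;python3 -m handwheel '[0,0,0,0,0,-1,15,0,0,0,0,0,-2,15,0,0,0,0,0,-2,15]' 80; python3 - <<'E'
from h import *
st()
b=grab("side");save(b["pixels"],"s22",(230,150,350,260),6)
E
```

```text
time: 18.07
eef_pos: [598.3, -111.6, 68.4]
tcp_rot: [0.045, 0.873, 0.084, -0.478]
force: [-3.7, 1.7, 5.6]
finger_gap: 0.29
time: 18.32
eef_pos: [599.4, -111.8, 68.3]
tcp_rot: [0.045, 0.874, 0.084, -0.477]
force: [-7.2, 3.0, 13.6]
finger_gap: 0.289
t 18.32 tcp [ 599.4 -111.8   68.3] F [-7.2  3.  13.6] T [0.6  0.43 0.34] gap 24.7
x [ 0.531  0.104 -0.841] y [ 0.19  -0.982 -0.001] q [-0.51  0.09  2.18  0.75  0.54  0.28]
```

View pics/s22.png

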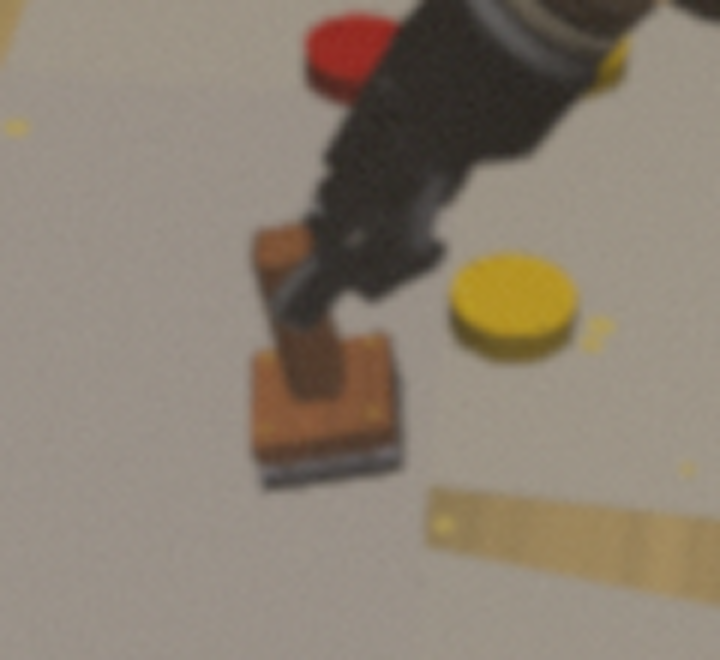

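The leaning edge has touched down (13 N). I'll back up to a light touch and release.

```bash
python3 -m handwheel '[0,0,0,0,0,2,15,0,0,0,0,0,4,15,0,0,0,0,0,4,15]' 80;python3 -m handwheel '[0,0,0,0,0,0,26,0,0,0,0,0,0,30,0,0,0,0,0,0,40,0,0,0,0,0,0,55,0,0,0,0,0,0,70,0,0,0,0,0,0,85,0,0,0,0,0,0,85,0,0,0,0,0,0,85]' 30; python3 - <<'E'
from h import *
st()
b=grab("side");save(b["pixels"],"s23",(230,150,350,260),6)
E
```

```text
time: 18.62
eef_pos: [597.0, -111.6, 68.5]
tcp_rot: [0.045, 0.872, 0.084, -0.479]
force: [-0.3, 0.8, -0.1]
finger_gap: 0.291
time: 19.28
eef_pos: [597.0, -111.5, 68.3]
tcp_rot: [0.045, 0.872, 0.084, -0.48]
force: [-0.5, 0.3, 0.1]
finger_gap: 0.993
t 19.28 tcp [ 597.  -111.5   68.3] F [-0.5  0.3  0.1] T [-0.04  0.27 -0.03] gap 84.8
x [ 0.526  0.103 -0.844] y [ 0.189 -0.982 -0.002] q [-0.51  0.09  2.18  0.74  0.54  0.29]
```

View pics/s23.png

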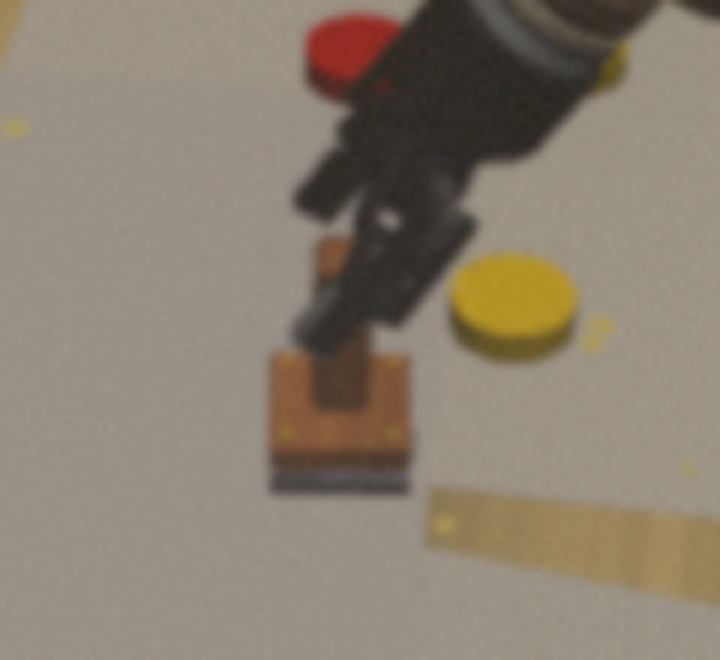

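The press has rocked upright: in the side view it stands with its base at (340,480) and handle end at (335,250). I'll back off along the tool, return to vertical and measure it.

```bash
python3 -m handwheel '[0,0,0,-8,-1.5,13,85,0,0,0,-20,-4,32,85,0,0,0,-35,-7,56,85,0,0,0,-48,-9,77,85,-0.02,0.1,0,-57,-6,100,85,-0.04,0.2,0,-57,-5,125,85,-0.06,0.3,0,-57,-4,140,85,-0.08,0.4,0,-57,-4,150,85,-0.1,0.5,0,-57,-4,150,85,-0.106,0.545,0,-57,-4,150,85,-0.106,0.545,0,-57,-4,150,85,-0.106,0.545,0,-57,-4,150,85]' 60; python3 - <<'E'
from h import *
st(); f=grab("wrist");save(f["pixels"],"w24")
b=grab("side");save(b["pixels"],"s24",(230,130,350,240),6)
a=grab("scene");save(a["pixels"],"c24",(200,140,330,240),6)
E
```

```text
time: 20.33
eef_pos: [540.1, -115.2, 217.6]
tcp_rot: [0.066, 0.708, 0.068, -0.7]
force: [-0.7, -0.5, -0.6]
finger_gap: 0.99
t 20.33 tcp [ 540.1 -115.2  217.6] F [-0.7 -0.5 -0.6] T [-0.03  0.01 -0.01] gap 84.5
x [ 0.01   0.004 -1.   ] y [ 0.189 -0.982 -0.002] q [-0.4   0.    1.88  0.01  1.25  0.98]
```

View pics/w24.png

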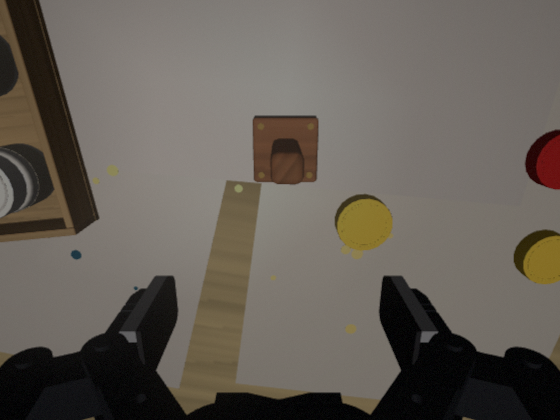

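View pics/s24.png

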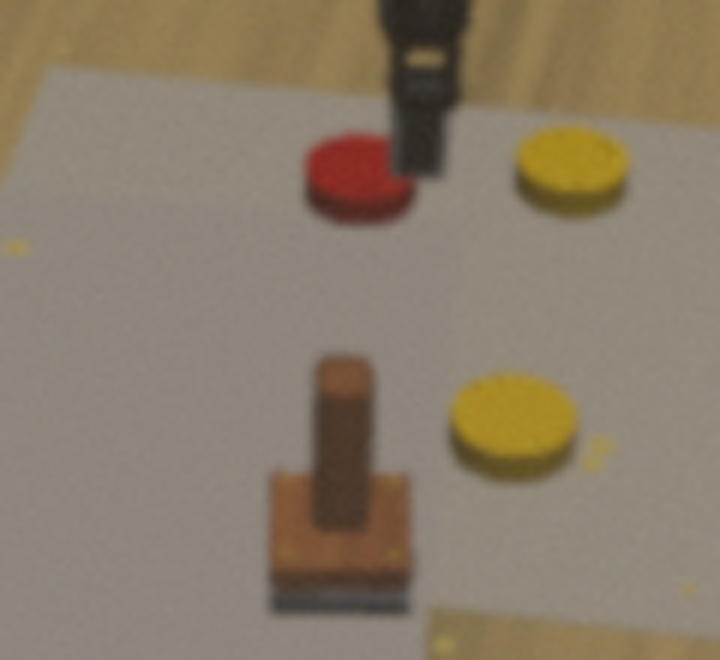

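View pics/c24.png

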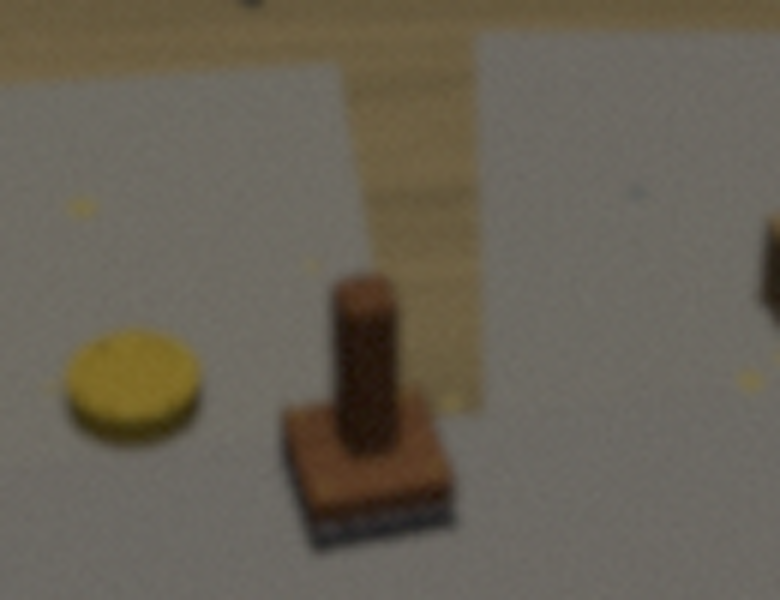

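```bash
python3 - <<'E'
from h import *
f=grab("wrist");save(f["pixels"],"w25",(240,105,335,195),6)
E
```

```text
(no output)
```

View pics/w25.png

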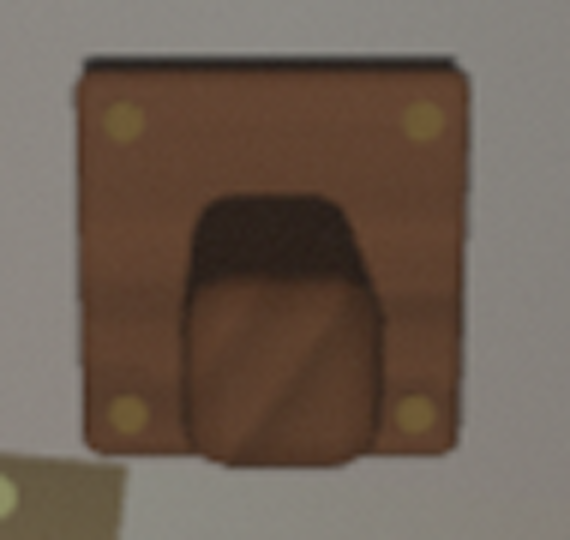

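```bash
python3 - <<'E'
from h import *
s=st();f=grab("wrist");P=lambda p,z: onz(f,240+p[0]/6,105+p[1]/6,z)
sc=[P(p,30) for p in((124,122),(423,122),(128,413),(415,413))]; print(np.array(sc).round(1)); print("block c",np.mean(sc,0))
w=sc[1]-sc[0];v=sc[3]-sc[2]; print("y-dir ang",np.degrees(np.arctan2(w[1],w[0])),np.degrees(np.arctan2(v[1],v[0])), np.linalg.norm(w),np.linalg.norm(v))
cs=[P(p,30) for p in((78,70),(470,70),(84,455),(460,455))]; print(np.array(cs).round(1),np.mean(cs,0))
print("handle",P((283,373),115), np.linalg.norm(P((184,373),115)-P((383,373),115)))
b=grab("side");Q=lambda p,z: onz(b,230+p[0]/6,130+p[1]/6,z)
print("side handle top",Q((345,375),115),"screws?",Q((340,523),30))
E
```

```text
t 20.53 tcp [ 539.2 -115.5  217.8] F [ 0.3 -0.  -0.2] T [-0.   -0.01  0.01] gap 84.8
x [ 0.01   0.003 -1.   ] y [ 0.188 -0.982 -0.001] q [-0.4   0.    1.88  0.01  1.25  0.98]
[[ 582.8  -90.3   30. ]
 [ 592.  -137.5   30. ]
 [ 535.9  -99.3   30. ]
 [ 545.  -146.6   30. ]]
block c [ 563.91733563 -118.44076058   30.        ]
y-dir ang -79.0703481619427 -79.0616038334711 48.05169971509416 48.11048545044167
[[ 589.5  -81.7   30. ]
 [ 601.3 -143.1   30. ]
 [ 527.3  -93.3   30. ]
 [ 539.4 -155.6   30. ]] [ 564.36782055 -118.43202453   30.        ]
handle [ 564.85904934 -118.02561114  115.        ] 25.176870391482392
side handle top [ 561.58185068 -109.70635664  115.        ] screws? [ 561.69795395 -109.72888793   30.        ]
```

The press stands square at (564.4,-118.3), in line with the jaws. I'll go down over the handle.

```bash
python3 -m handwheel '[-0.002,0.01,0.002,10,-1,0,85,-0.002,0.01,0.002,25,-3,-15,85,-0.002,0.01,0.002,25,-3,-45,85,-0.002,0.01,0.002,25,-3,-80,85,-0.002,0.01,0.002,25,-3,-105,85,-0.002,0.01,0.002,25,-3,-105,85,-0.002,0.01,0.002,25,-3,-105,85]' 80; python3 - <<'E'
from h import *
s=st(); f=grab("wrist");save(f["pixels"],"w26")
print(proj(f,(564.4,-118.3,115)))
E
```

```text
time: 21.22
eef_pos: [563.7, -118.2, 111.9]
tcp_rot: [-0.067, -0.703, -0.068, 0.705]
force: [0.3, 0.6, 1.3]
finger_gap: 0.991
t 21.22 tcp [ 563.7 -118.2  111.9] F [0.3 0.6 1.3] T [-0.03 -0.04  0.01] gap 84.6
x [-0.003  0.002 -1.   ] y [ 0.19  -0.982 -0.003] q [-0.38  0.17  1.9   0.    1.07  1.  ]
[277.46376172 258.9879943 ]
```

View pics/w26.png

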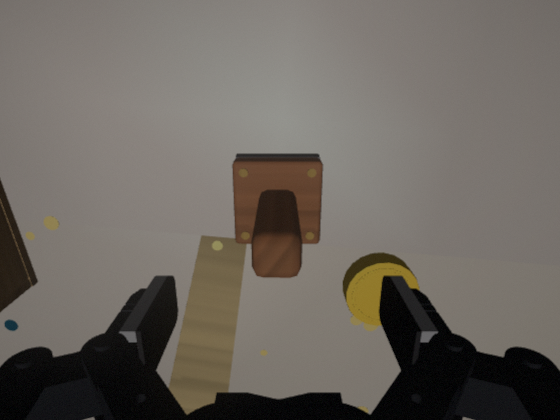

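```bash
python3 -m handwheel '[0,0,0,1,0,-25,85,0,0,0,1,0,-48,85,0,0,0,1,0,-59,85,0,0,0,1,0,-59,85,0,0,0,1,0,-59,60,0,0,0,1,0,-59,45,0,0,0,1,0,-59,32,0,0,0,1,0,-59,20,0,0,0,1,0,-59,15,0,0,0,1,0,-59,15,0,0,0,1,0,-59,15]' 80; python3 - <<'E'
from h import *
s=st(); f=grab("wrist");save(f["pixels"],"w27",(180,180,380,380),3)
b=grab("side");save(b["pixels"],"s27",(230,130,350,240),5)
E
```

```text
time: 22.18
eef_pos: [566.7, -118.6, 55.4]
tcp_rot: [0.068, 0.704, 0.068, -0.703]
force: [-0.3, 0.6, 3.8]
finger_gap: 0.296
t 22.18 tcp [ 566.7 -118.6   55.4] F [-0.3  0.6  3.8] T [ 0.01  0.12 -0.03] gap 25.3
x [ 0.002  0.    -1.   ] y [ 0.191 -0.982 -0.   ] q [-0.38  0.25  1.92  0.    0.96  1.  ]
```

View pics/w27.png

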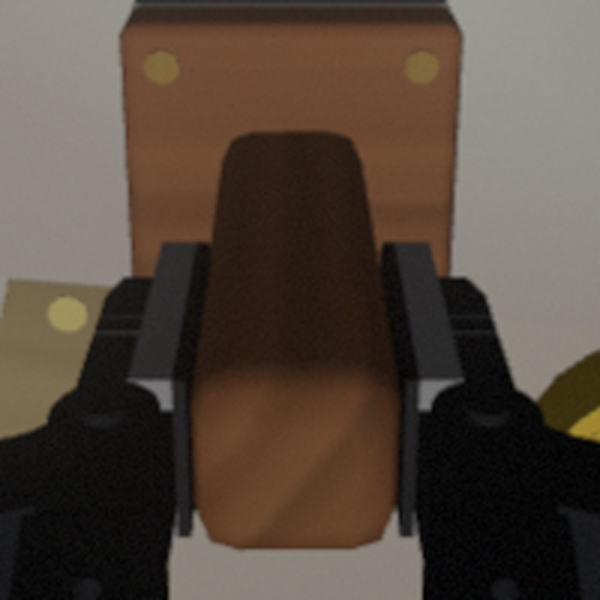

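View pics/s27.png

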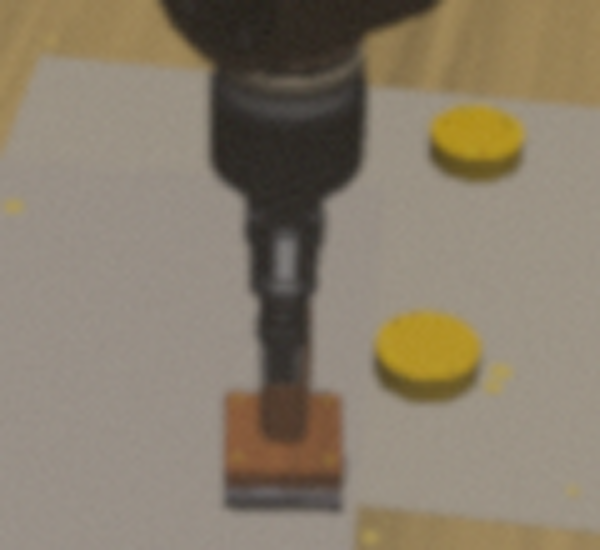

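```bash
python3 - <<'E'
from h import *
f=grab("wrist"); s=st()
a=onz(f,180+161/3,180+67/3,30);b=onz(f,180+422/3,180+67/3,30);print(a,b,np.linalg.norm(a-b))
u=np.array([.982,.19,0]); print("axis",(a+b)/2-24*u-s["eef_pos"])
print("handle top",onz(f,180+295/3,180+462/3,115)-s["eef_pos"])
E
python3 -m handwheel '[0,0,0,0,0,5,15,0,0,0,0,0,20,15,0,0,0,0,0,50,15,0,0,0,0,0,80,15,0,0,0,0,0,105,15,0,0,0,2,25,118,15,0,0,0,4,55,120,15,0,0,0,7,85,120,15,0,0,0,9,115,120,15,0,0,0,11,145,120,15,0,0,0,13,175,120,15,0,0,0,16,205,120,15,0,0,0,18,235,120,15,0,0,0,20,265,120,15,0,0,0,21,290,120,15,0,0,0,22.5,303,120,15,0,0,0,22.5,303,120,15,0,0,0,22.5,303,120,15]' 100
python3 - <<'E'
from h import *
s=st(); f=grab("wrist");save(f["pixels"],"w28")
b=grab("side");save(b["pixels"],"s28",(200,220,350,370),4)
a=grab("scene");save(a["pixels"],"c28",(320,130,450,250),5)
E
```

```text
t 22.33 tcp [ 566.7 -118.6   55.4] F [-0.9  2.1  6.5] T [ 0.07  0.15 -0.02] gap 25.4
x [ 0.002  0.    -1.   ] y [ 0.191 -0.982 -0.   ] q [-0.38  0.25  1.92  0.    0.96  1.  ]
[582.80773549 -90.82817201  30.        ] [ 592.11128448 -138.34943208   30.        ] 48.42340531594435
axis [ -2.78826543  -0.50441012 -25.35332715]
handle top [ 0.49705358 -0.50849383 59.64667285]
time: 23.83
eef_pos: [587.7, 184.3, 172.9]
tcp_rot: [-0.068, -0.703, -0.068, 0.705]
force: [0.1, -0.6, -3.4]
finger_gap: 0.293
t 23.83 tcp [587.7 184.3 172.9] F [ 0.1 -0.6 -3.4] T [-0.07 -0.07 -0.01] gap 25.0
x [-0.002 -0.    -1.   ] y [ 0.192 -0.981 -0.   ] q [ 0.14  0.19  1.76 -0.    1.19  1.52]
```

View pics/w28.png

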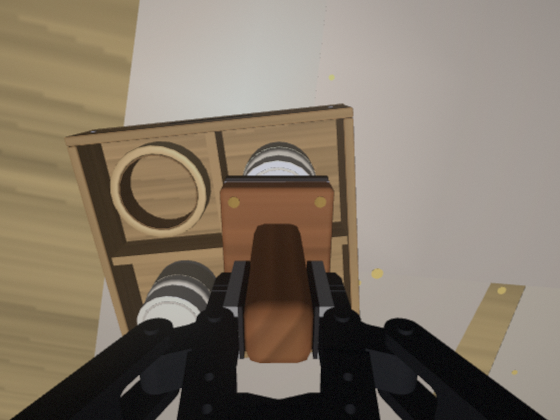

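View pics/s28.png

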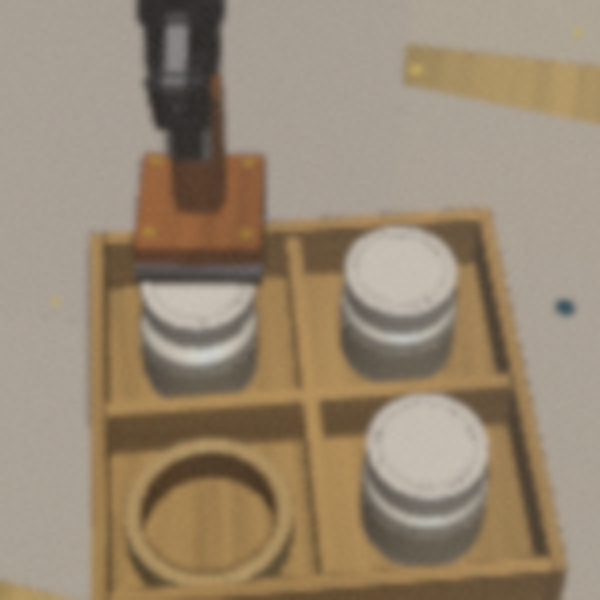

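View pics/c28.png

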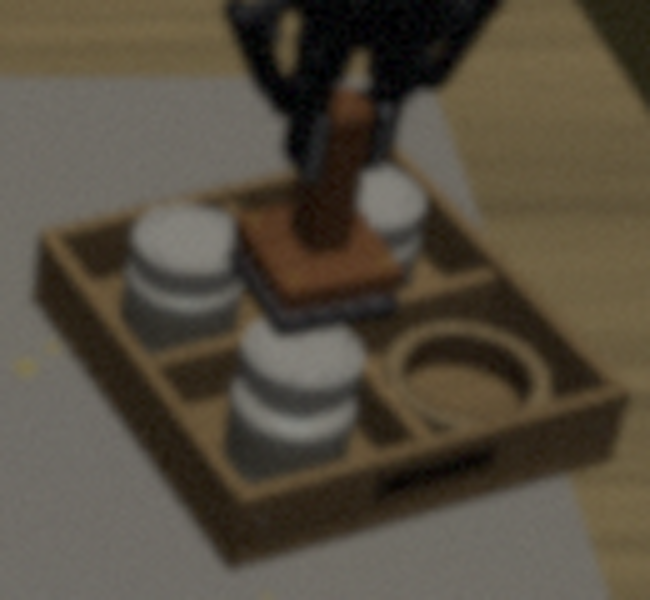

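Side view: the press block is above the lid (block bottom edge (137,278)–(262,283), lid below it). The block is upright and unslipped in the wrist view (block edge at row 190, as before). I'll compare lid and press in the same cameras.

```bash
python3 - <<'E'
from h import *
a=grab("scene");b=grab("side");s=st()
th=np.radians(11.0);u=np.array([np.cos(th),np.sin(th),0]);v=np.array([-u[1],u[0],0]);zf=s["eef_pos"][2]-55.4
L=onz(b,200+248/5,260+155/5,81.5)
c1=onz(b,200+137/4,220+278/4,zf);c2=onz(b,200+262/4,220+283/4,zf)
print("side lid",L.round(1),"corners",c1.round(1),c2.round(1),"len",np.linalg.norm(c1-c2)); P=(c1+c2)/2-32*v; print("press",P.round(1),"need",(L-P).round(1))
print("near-face corners expected")
n=onz(a,377,196,zf);l=onz(a,368.6,183.6,zf);r=onz(a,400,192,zf);print("scene corners",n.round(1),l.round(1),r.round(1),np.linalg.norm(n-l),np.linalg.norm(n-r))
Pm=(l+r)/2; print("press scene",Pm.round(1))
for Lt in ([589.3,184.7,81.5],):
  t=np.linspace(0,2*np.pi,90); q=np.array([proj(a,[Lt[0]+30.5*np.cos(k),Lt[1]+30.5*np.sin(k),81.5]) for k in t]); print("pred lid scene in c13 crop",(q.min(0)-[310,160])*5.5,(q.max(0)-[310,160])*5.5)
E
```

```text
t 24.08 tcp [588.5 183.2 174.1] F [-0.4  0.3 -2.4] T [ 0.   -0.02  0.02] gap 25.0
x [-0.     0.001 -1.   ] y [ 0.189 -0.982 -0.001] q [0.14 0.19 1.76 0.   1.19 1.52]
side lid [585.9 189.6  81.5] corners [608.8 220.5 118.7] [546.4 210.5 118.7] len 63.14766176271437
press [583.7 184.1 118.7] need [  2.2   5.5 -37.2]
near-face corners expected
scene corners [618.6 163.8 118.7] [569.8 153.6 118.7] [607.5 223.9 118.7] 49.83480955596047 61.16944986414071
press scene [588.6 188.8 118.7]
pred lid scene in c13 crop [320.97787509 173.8863491 ] [454.89546277 260.48868656]
```

```bash
python3 -m handwheel '[0,0,0,1.5,0.5,-10,15,0,0,0,3,1,-20,15,0,0,0,3,1,-27,15,0,0,0,3,1,-30,15,0,0,0,3,1,-30,15,0,0,0,3,1,-30,15]' 100
python3 - <<'E'
from h import *
s=st(); f=grab("wrist");save(f["pixels"],"w29",(180,120,380,270),4)
b=grab("side");save(b["pixels"],"s29",(215,250,295,340),8)
a=grab("scene");save(a["pixels"],"c29",(345,160,425,240),9)
st()
E
```

```text
time: 24.58
eef_pos: [591.2, 185.4, 143.6]
tcp_rot: [-0.067, -0.704, -0.068, 0.704]
force: [0.2, -0.3, -2.4]
finger_gap: 0.291
t 24.58 tcp [591.2 185.4 143.6] F [ 0.2 -0.3 -2.4] T [ 0.01 -0.07  0.01] gap 24.8
x [-0.001  0.001 -1.   ] y [ 0.191 -0.982 -0.001] q [0.14 0.23 1.77 0.   1.14 1.52]
t 24.73 tcp [591.9 185.6 144.9] F [-0.5 -0.5 -2.4] T [-0.03 -0.05 -0.02] gap 25.1
x [ 0.001  0.001 -1.   ] y [ 0.191 -0.982 -0.001] q [0.14 0.23 1.77 0.   1.14 1.52]
```

View pics/w29.png

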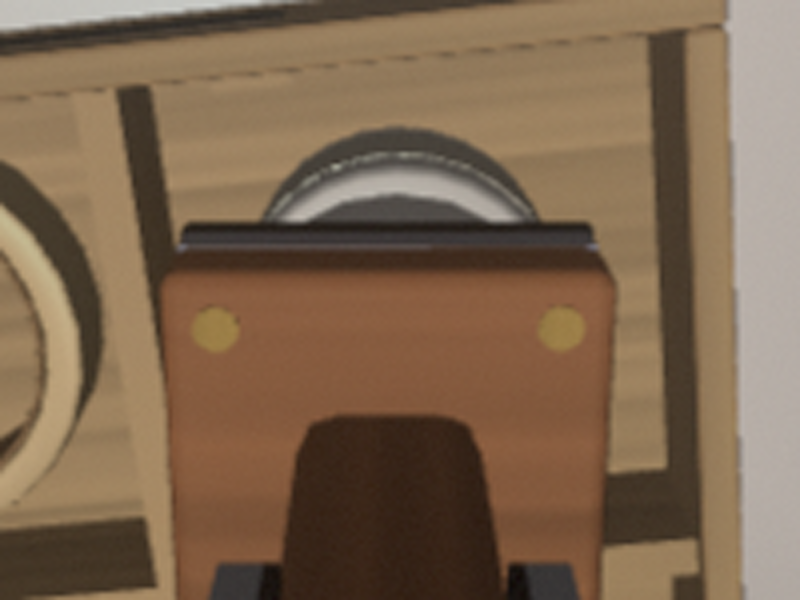

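View pics/s29.png

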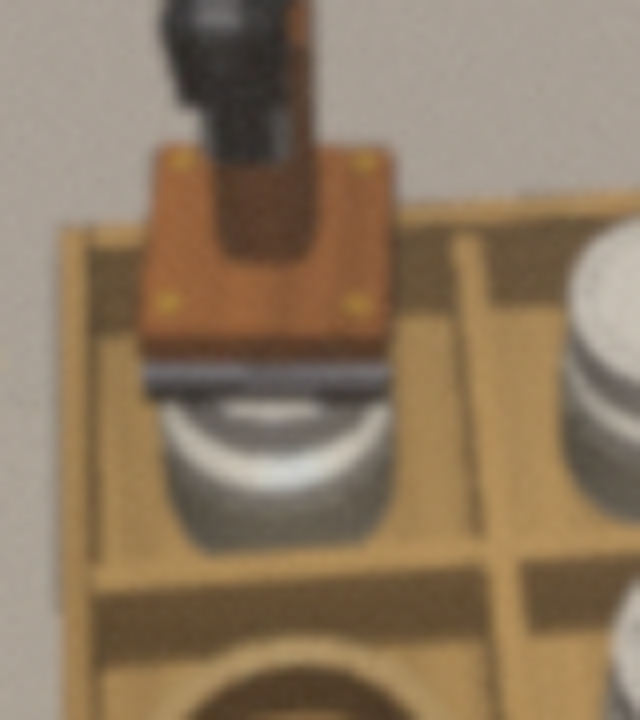

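View pics/c29.png

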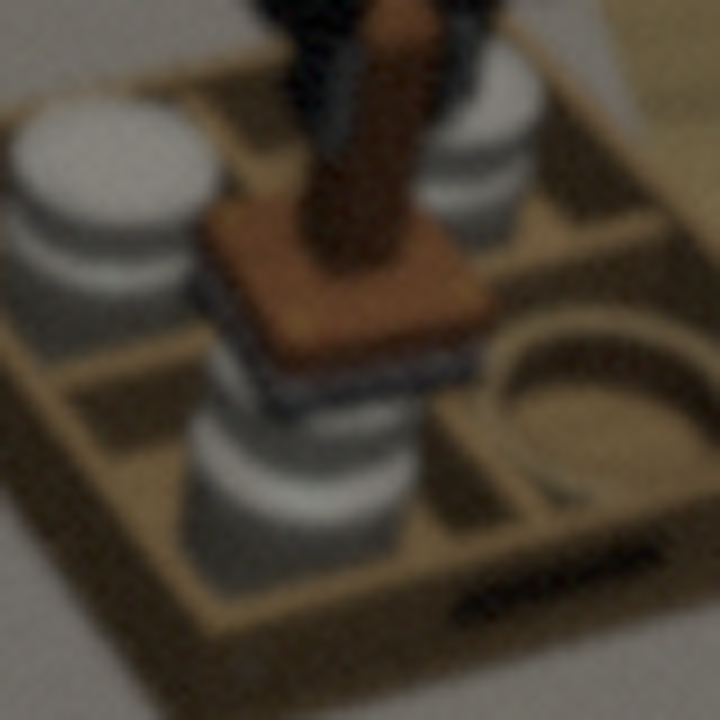

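```bash
python3 - <<'E'
from h import *
a=grab("scene");b=grab("side");f=grab("wrist");s=st()
th=np.radians(11.0);u=np.array([np.cos(th),np.sin(th),0]);v=np.array([-u[1],u[0],0]);zf=s["eef_pos"][2]-55.4
p0=s["eef_pos"]
def corners(P,z): return [np.array([P[0],P[1],z])+i*32*u+j*32*v for i,j in((1,-1),(1,1),(-1,1),(-1,-1))]
for nm,P in (("tcp-1.5",p0+[-1.5,-.4,0]),):
  print("side pred bottom",[((proj(b,c)-[215,250])*8).round(0).tolist() for c in corners(P,zf)])
  print("side pred wood top",[((proj(b,c)-[215,250])*8).round(0).tolist() for c in corners(P,zf+30)])
  print("scene pred bottom",[((proj(a,c)-[345,160])*9).round(0).tolist() for c in corners(P,zf)])
  print("scene pred top",[((proj(a,c)-[345,160])*9).round(0).tolist() for c in corners(P,zf+30)])
  print("wrist pred top",[((proj(f,c)-[180,120])*4).round(0).tolist() for c in corners(P,zf+30)])
  print("wrist pred bottom",[((proj(f,c)-[180,120])*4).round(0).tolist() for c in corners(P,zf)])
L=np.array([589.3,184.7,81.5])
print("lid centre: side",(proj(b,L)-[215,250])*8,"scene",(proj(a,L)-[345,160])*9)
print("observed lid side",(np.array([249.6,291])-[215,250])*8,"scene",(np.array([310+387.5/5.5,160+219/5.5])-[345,160])*9)
E
```

```text
t 24.88 tcp [591.8 185.6 144.8] F [-0.1 -0.  -3.5] T [-0.01 -0.04 -0.03] gap 25.0
x [ 0.001  0.001 -1.   ] y [ 0.191 -0.982 -0.001] q [0.14 0.23 1.77 0.   1.14 1.52]
side pred bottom [[153.0, 199.0], [132.0, 390.0], [381.0, 393.0], [389.0, 202.0]]
side pred wood top [[146.0, 125.0], [125.0, 317.0], [380.0, 320.0], [388.0, 128.0]]
scene pred bottom [[267.0, 428.0], [481.0, 388.0], [383.0, 246.0], [175.0, 283.0]]
scene pred top [[282.0, 345.0], [499.0, 305.0], [398.0, 164.0], [188.0, 200.0]]
wrist pred top [[623.0, 266.0], [156.0, 265.0], [178.0, 673.0], [601.0, 673.0]]
wrist pred bottom [[594.0, 214.0], [186.0, 214.0], [203.0, 578.0], [577.0, 579.0]]
lid centre: side [268.96104894 311.58814244] scene [319.54559679 354.14209732]
observed lid side [276.8 328. ] scene [319.09090909 358.36363636]
```

```bash
python3 - <<'E'
from h import *
f=grab("wrist");s=st()
for P in ((590.2,185.2),(589.3,184.7),(589.3,182.7)):
  t=np.linspace(0,2*np.pi,180)
  for r,z in ((30.5,66),(32,50)):
    q=np.array([proj(f,[P[0]+r*np.cos(k),P[1]+r*np.sin(k),z]) for k in t]); i=q[:,1].argmin(); print(P,r,z,((q[i]-[180,120])*4).round(0), ((q.mean(0)-[180,120])*4).round(0))
E
```

```text
t 24.93 tcp [591.7 185.6 144.7] F [ 0.2 -0.3 -3.2] T [ 0.03  0.01 -0.01] gap 25.3
x [ 0.001  0.001 -1.   ] y [ 0.191 -0.982 -0.001] q [0.14 0.23 1.77 0.   1.14 1.52]
(590.2, 185.2) 30.5 66 [387. 191.] [390. 353.]
(590.2, 185.2) 32 50 [387. 163.] [391. 326.]
(589.3, 184.7) 30.5 66 [389. 196.] [392. 358.]
(589.3, 184.7) 32 50 [389. 169.] [392. 331.]
(589.3, 182.7) 30.5 66 [400. 198.] [403. 361.]
(589.3, 182.7) 32 50 [400. 171.] [403. 332.]
```

The same-frame wrist view shows the pot arc centre at col ~400 against the block's at 388, so the press should go about 1–2 mm to −y. I'll shift it and lower to just above contact.

```bash
python3 -m handwheel '[0,0,0,0.3,-0.6,-2,15,0,0,0,0.3,-1.2,-5,15,0,0,0,0.3,-1.2,-6,15,0,0,0,0.3,-1.2,-6,15]' 110
python3 -m handwheel '[0,0,0,0,0,-0.7,15,0,0,0,0,0,-1.4,15,0,0,0,0,0,-2,15,0,0,0,0,0,-2,15]' 110
python3 -m handwheel '[0,0,0,0,0,-0.7,15,0,0,0,0,0,-1.4,15,0,0,0,0,0,-2,15,0,0,0,0,0,-2,15]' 110
python3 - <<'E'
from h import *
st()
E
```

```text
time: 25.27
eef_pos: [591.4, 184.2, 137.5]
tcp_rot: [-0.067, -0.704, -0.068, 0.704]
force: [-0.0, 0.2, -2.8]
finger_gap: 0.289
time: 25.6
eef_pos: [592.1, 184.2, 136.6]
tcp_rot: [0.068, 0.704, 0.068, -0.704]
force: [0.7, -0.4, -1.9]
finger_gap: 0.291
time: 25.93
eef_pos: [592.6, 184.1, 135.3]
tcp_rot: [0.068, 0.705, 0.068, -0.703]
force: [0.6, -1.5, 1.9]
finger_gap: 0.292
t 25.93 tcp [592.6 184.1 135.3] F [ 0.6 -1.5  1.9] T [-0.48 -0.05 -0.01] gap 24.9
x [ 0.002  0.001 -1.   ] y [ 0.191 -0.982 -0.   ] q [0.14 0.24 1.78 0.   1.12 1.52]
```

```bash
python3 -m handwheel '[0,0,0,0,0,-0.7,15,0,0,0,0,0,-1.4,15,0,0,0,0,0,-2,15,0,0,0,0,0,-2,15]' 110
python3 -m handwheel '[0,0,0,0,0,-0.7,15,0,0,0,0,0,-1.4,15,0,0,0,0,0,-2,15,0,0,0,0,0,-2,15]' 110
python3 - <<'E'
from h import *
st()
b=grab("side");save(b["pixels"],"s30",(215,250,295,340),8)
E
```

```text
time: 26.27
eef_pos: [590.5, 184.6, 130.5]
tcp_rot: [-0.067, -0.703, -0.068, 0.705]
force: [0.4, -0.7, -4.0]
finger_gap: 0.29
time: 26.6
eef_pos: [591.3, 184.4, 129.5]
tcp_rot: [-0.067, -0.703, -0.068, 0.704]
force: [-0.4, -0.1, -3.0]
finger_gap: 0.293
t 26.6 tcp [591.3 184.4 129.5] F [-0.4 -0.1 -3. ] T [-0.04  0.05 -0.06] gap 25.1
x [-0.001  0.001 -1.   ] y [ 0.191 -0.982 -0.001] q [0.14 0.24 1.78 0.   1.12 1.52]
```

View pics/s30.png

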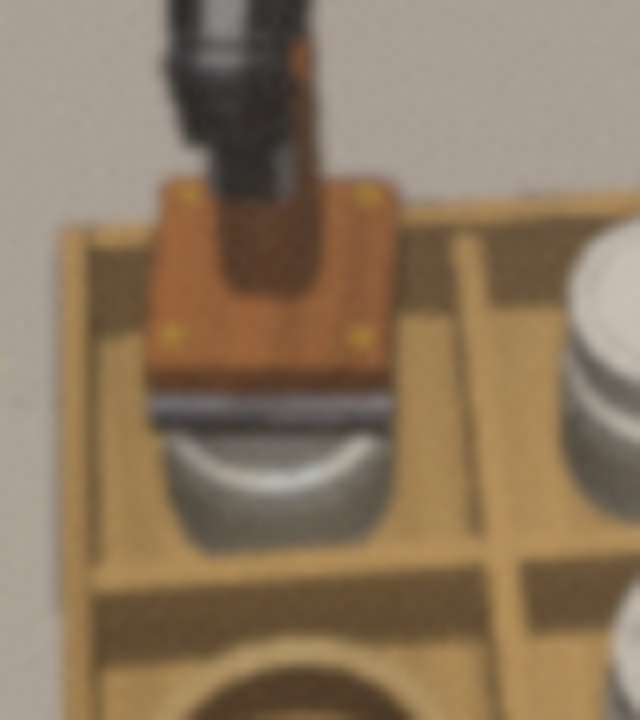

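Contact at about 80 mm face height, then a sudden drop: the force is back to just the press's weight. I'll keep pushing until it is firmly seated.

```bash
python3 -m handwheel '[0,0,0,0,0,-0.7,15,0,0,0,0,0,-1.4,15,0,0,0,0,0,-2,15,0,0,0,0,0,-2,15]' 110
python3 -m handwheel '[0,0,0,0,0,-0.7,15,0,0,0,0,0,-1.4,15,0,0,0,0,0,-2,15,0,0,0,0,0,-2,15]' 110
python3 - <<'E'
from h import *
st()
E
```

```text
time: 26.98
eef_pos: [591.9, 184.3, 128.5]
tcp_rot: [0.067, 0.704, 0.068, -0.704]
force: [0.1, 0.1, -2.3]
finger_gap: 0.289
time: 27.32
eef_pos: [592.2, 184.4, 128.3]
tcp_rot: [0.068, 0.704, 0.068, -0.703]
force: [-3.0, 0.4, 5.7]
finger_gap: 0.293
t 27.32 tcp [592.2 184.4 128.3] F [-3.   0.4  5.7] T [-0.27  0.74 -0.07] gap 25.0
x [ 0.001  0.001 -1.   ] y [ 0.191 -0.982 -0.001] q [0.14 0.24 1.78 0.   1.11 1.52]
```

```bash
python3 -m handwheel '[0,0,0,0,0,-0.7,15,0,0,0,0,0,-1.4,15,0,0,0,-0.3,0,-2,15,0,0,0,-0.3,0,-2,15]' 110
python3 -m handwheel '[0,0,0,0,0,-0.7,15,0,0,0,0,0,-1.2,15,0,0,0,0,0,-1.2,15]' 110
python3 - <<'E'
from h import *
st()
E
```

```text
time: 27.65
eef_pos: [592.4, 184.4, 128.2]
tcp_rot: [0.068, 0.705, 0.068, -0.703]
force: [-5.3, -0.3, 12.2]
finger_gap: 0.29
time: 27.9
eef_pos: [592.6, 184.4, 128.3]
tcp_rot: [0.068, 0.705, 0.068, -0.703]
force: [-6.3, -0.0, 15.4]
finger_gap: 0.29
t 27.9 tcp [592.6 184.4 128.3] F [-6.3 -0.  15.4] T [-0.56  1.56 -0.05] gap 24.8
x [ 0.002  0.    -1.   ] y [ 0.191 -0.982 -0.   ] q [0.14 0.24 1.78 0.   1.11 1.52]
```

Hard stop at face height 72.9 mm (home is 73) under about 18 N. I'll lift off, check the lid, then take the press back.

```bash
python3 -m handwheel '[0,0,0,0,0,3,15,0,0,0,0,0,6,15,0,0,0,0,0,12,15,0,0,0,0,0,25,15,0,0,0,0,0,42,15,0,0,0,0,0,55,15,0,0,0,-2,-35,55,15,0,0,0,-5,-70,55,15,0,0,0,-8,-105,55,15,0,0,0,-10,-140,55,15,0,0,0,-13,-175,55,15,0,0,0,-16,-210,55,15,0,0,0,-19,-245,55,15,0,0,0,-22,-275,55,15,0,0,0,-25,-298,55,15,0,0,0,-25,-303,55,15,0,0,0,-25,-303,55,15,0,0,0,-25,-303,55,15]' 100
python3 - <<'E'
from h import *
st();b=grab("side");save(b["pixels"],"s31",(200,150,350,370),3.4)
a=grab("scene");save(a["pixels"],"c31",(200,140,450,250),3)
E
```

```text
time: 29.4
eef_pos: [566.6, -118.4, 178.3]
tcp_rot: [0.067, 0.704, 0.068, -0.704]
force: [0.5, -0.0, -3.1]
finger_gap: 0.293
t 29.4 tcp [ 566.6 -118.4  178.3] F [ 0.5 -0.  -3.1] T [-0.02  0.    0.  ] gap 25.0
x [ 0.001  0.002 -1.   ] y [ 0.19  -0.982 -0.002] q [-0.38  0.1   1.85  0.    1.19  1.  ]
```

View pics/s31.png

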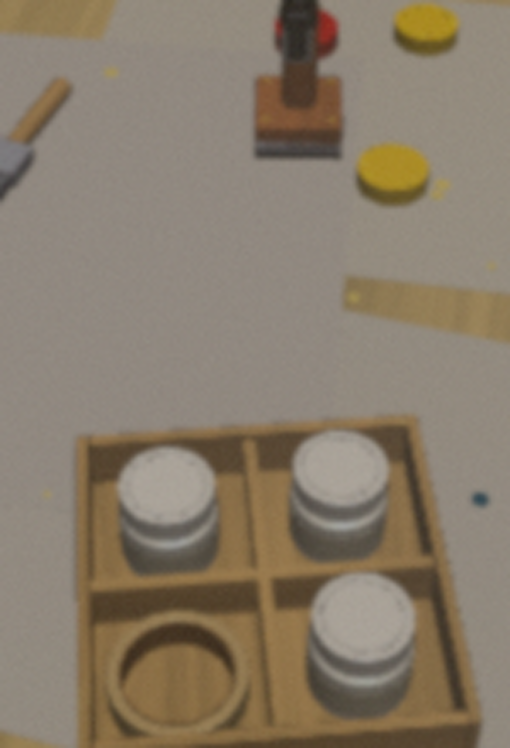

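View pics/c31.png

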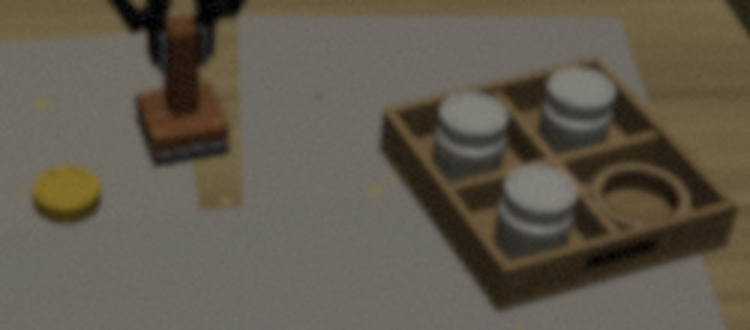

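The lid is now down like those of the closed pots (side view, pot at (168,510)). I'll set the press down.

```bash
python3 -m handwheel '[0,0,0,0,0,-30,15,0,0,0,0,0,-60,15,0,0,0,0,0,-90,15,0,0,0,0,0,-110,15,0,0,0,0,0,-117,15,0,0,0,0,0,-120,15,0,0,0,0,0,-120,15]' 100
python3 -m handwheel '[0,0,0,0,0,-1,15,0,0,0,0,0,-2,15,0,0,0,0,0,-2,15]' 100
python3 -m handwheel '[0,0,0,0,0,-1,15,0,0,0,0,0,-2,15,0,0,0,0,0,-2,15]' 100
```

```text
time: 30.08
eef_pos: [567.0, -118.0, 58.3]
tcp_rot: [0.068, 0.704, 0.068, -0.704]
force: [0.7, -0.1, -3.1]
finger_gap: 0.29
time: 30.33
eef_pos: [567.6, -119.0, 57.7]
tcp_rot: [0.068, 0.705, 0.068, -0.703]
force: [0.1, 0.4, -3.5]
finger_gap: 0.287
time: 30.58
eef_pos: [567.2, -119.0, 55.5]
tcp_rot: [0.068, 0.704, 0.068, -0.703]
force: [-1.8, 1.6, 1.9]
finger_gap: 0.29
```

The press is down (force up to +1.9 N at the same TCP height as when I took it). I'll release and rise.

```bash
python3 -m handwheel '[0,0,0,0,0,0,26,0,0,0,0,0,0,32,0,0,0,0,0,0,45,0,0,0,0,0,0,60,0,0,0,0,0,0,75,0,0,0,0,0,0,85,0,0,0,0,0,0,85,0,0,0,0,0,10,85,0,0,0,0,0,35,85,0,0,0,0,0,70,85,0,0,0,0,0,105,85,0,0,0,0,0,135,85,0,0,0,-10,0,165,85,0,0,0,-20,0,180,85,0,0,0,-20,0,180,85]' 40
python3 - <<'E'
from h import *
st();b=grab("side");save(b["pixels"],"s32",(200,150,350,370),3.4)
f=grab("wrist");save(f["pixels"],"w32")
E
```

```text
time: 31.83
eef_pos: [548.0, -119.5, 240.4]
tcp_rot: [0.069, 0.707, 0.066, -0.701]
force: [0.5, 0.2, 0.3]
finger_gap: 0.996
t 31.83 tcp [ 548.  -119.5  240.4] F [0.5 0.2 0.3] T [-0.02 -0.01  0.03] gap 85.0
x [ 0.009 -0.003 -1.   ] y [ 0.19  -0.982  0.005] q [-0.4   0.01  1.83  0.    1.29  0.98]
```

View pics/s32.png

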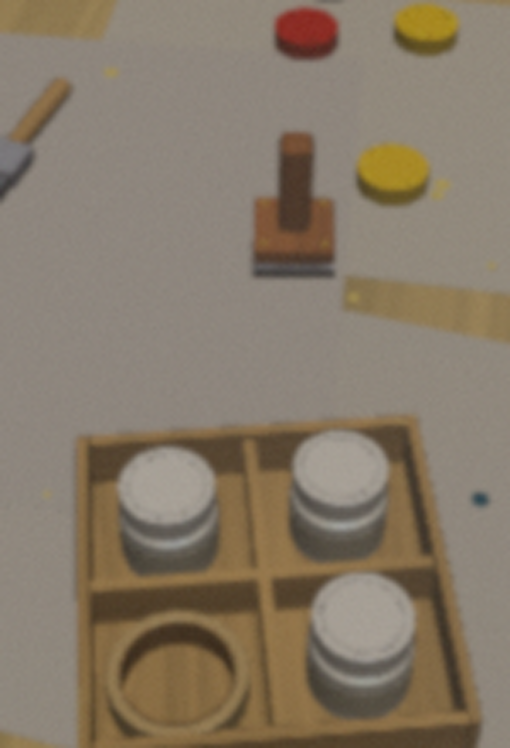

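View pics/w32.png

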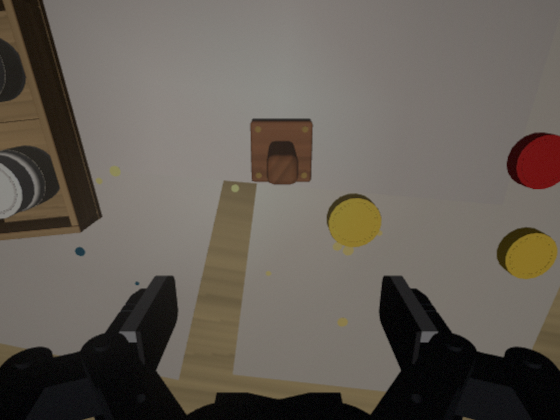

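The press stands upright. Now a zoom to compare the new lid with the closed pots.

```bash
python3 -m handwheel '[0,0,0,0,30,0,85,0,0,0,0,65,0,85,0,0,0,-5,100,0,85,0,0,0,-10,135,0,85,0,0,0,-15,170,0,85,0,0,0,-20,205,0,85,0,0,0,-25,240,0,85,0,0,0,-30,275,0,85,0,0,0,-30,300,-20,85,0,0,0,-30,305,-40,85,0,0,0,-30,305,-60,85,0,0,0,-30,305,-60,85,0,0,0,-30,305,-60,85]' 40
python3 - <<'E'
from h import *
st();b=grab("side");save(b["pixels"],"s33",(215,265,315,345),8)
f=grab("wrist");save(f["pixels"],"w33")
a=grab("scene");save(a["pixels"],"c33",(320,140,450,250),6)
E
```

```text
time: 33.02
eef_pos: [514.6, 186.2, 170.8]
tcp_rot: [-0.068, -0.702, -0.068, 0.706]
force: [0.3, 1.1, -0.2]
finger_gap: 0.994
t 33.02 tcp [514.6 186.2 170.8] F [ 0.3  1.1 -0.2] T [-0.   -0.09 -0.01] gap 84.9
x [-0.006 -0.    -1.   ] y [ 0.191 -0.982 -0.001] q [0.16 0.04 1.92 0.   1.18 1.54]
```

View pics/w33.png

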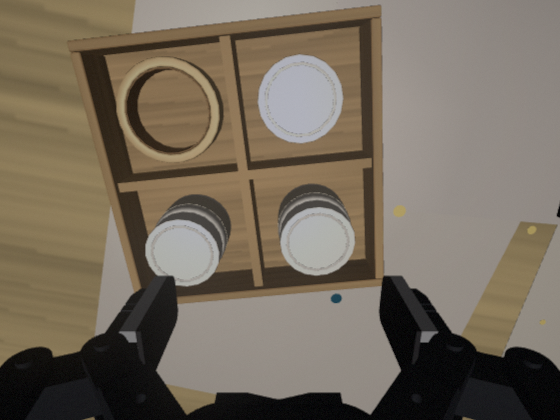

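View pics/s33.png

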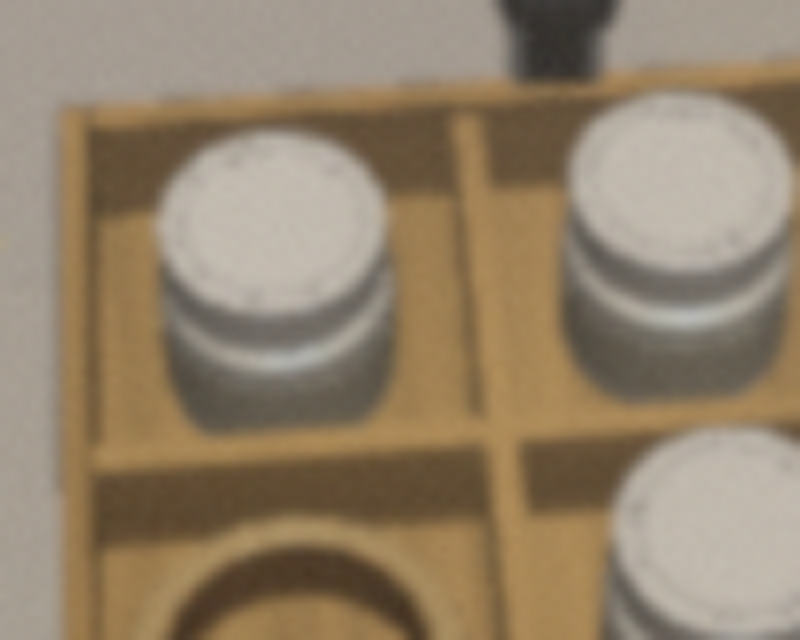

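View pics/c33.png

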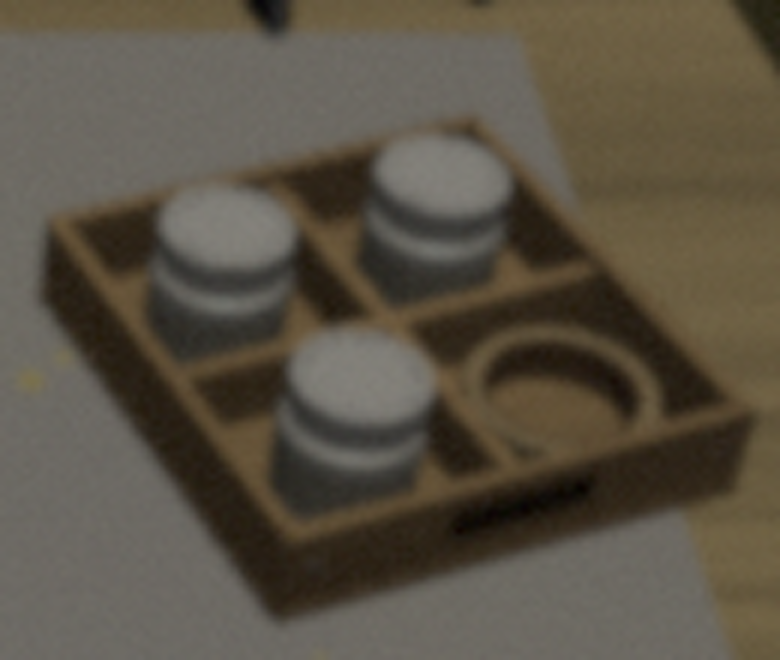

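The new lid sits as low and level as the closed pots' lids. In the side view the lid edge and shoulder band are at rows 312 and 350, against 270 and 308 on its neighbour. The press is standing and the gripper is clear, so I'll hand in.

```bash
python3 - <<'E'
from h import *
st(); print(robot.hand_in())
E
```

```text
t 33.17 tcp [517.3 186.  174.9] F [-0.2  0.5 -0. ] T [-0.04  0.04 -0.01] gap 85.1
x [ 0.001  0.001 -1.   ] y [ 0.19  -0.982 -0.001] q [0.16 0.04 1.92 0.   1.18 1.54]
the job is handed in; nothing more can be done
None
```

The open pot is closed and the job is handed in at 33 s of the 72 s allowed. I set the white lid straight on the rim and let go, then stood the press upright and let go. I took the press anew by its handle, pushed the lid home with it, and set it back upright on the table.

- **Lid:** it gave way after light contact, and the press face then stopped hard at about 72.9 mm under roughly 18 N. Home is 73 mm. In the last side and scene pictures it sits as low and level as the closed pots' lids.
- **Everything else:** the press stands upright, and the closed pots and the tape look undisturbed. The gripper is clear of everything.

**What failed or disagreed:**
- **First grip on the lid:** it missed, because the fingertips sat about 25–34 mm behind the TCP, further back than I had assumed. They closed just above the lid without moving it, and I gripped it again lower.
- **Press centring:** before the push the three cameras disagreed by a few millimetres on where the press was over the lid. I went mainly by the wrist view, so the push was central only to about 2 mm.

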